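Snap a driver board onto its barbed standoffs

ROBOT

A 6-joint arm with a two-finger parallel gripper is mounted at the origin on a cart in front of the work surface, level with it; the furniture and walls round the work are solid. World frame = base frame: x ahead of the robot, y to its left, z up, the work surface at z = 0. Lengths are in m, angles in degrees, forces in N, time in s.
With the tool pointing down it reaches from about 0.4 to 0.825 m from the base axis. Payload 7 kg.
Tool frame: the origin (TCP) lies between the finger pads; the fingertips stand 19 mm ahead of it and the grasp point (between the pads) is the TCP; x points along the fingers, y is the direction in which the jaws open and shut, and the axes are right-handed (so a half turn about x gives the same grasp; the last joint's range is limited). The gripper opens to 88 mm and grips with 3 to 60 N. Pads are 19 mm wide; open, the fingers measure 130 mm over their backs; the gripper's body (78 mm by 193 mm) begins 47 mm behind the grasp point.
Start: joints at [92.252, 20.546, 0.682, 0, -70.136, -16.507], TCP at [0.166, 0.654, 0.246] pointing down, gripper open.
Joint ranges: [-176.03, 176.03], [-82.01, 121.73], [-58.28, 71.71], [-173.87, 95.51], [-174.79, -0.11], [-173.66, 173.66]. Speed limits (degrees/s): [136.94, 136.94, 172.46, 180, 180, 180].

INTERFACE

Orientations are given as [roll, pitch, yaw] about the fixed x, y, z axes, in that order (R = Rz(yaw) Ry(pitch) Rx(roll)).
In Python, from plant import r gives the robot as it stands.
- The arm moves only by the tool send_rows, never from a script. Its argument "plan" is a list of rows, each a list of 2 entries, a list of its own where there are three numbers: the shift along the tool's x, y, z scaled (see below), then the turn, a rotation vector about the tool's x, y, z scaled (see below). A call has exactly 5 rows; each row is the pose to reach, as a shift and turn from the pose measured when the call began, along the tool's axes at that moment; what a row does not reach only later rows make up. The controller multiplies each number of a shift by 0.15 m and each number of a turn by pi/4 rad. A row lasts 1/10 s, in which the tool goes at most 50 mm and 8.59 degrees, less where a joint would pass 70% of its speed; a pose out of reach is approached as far as the arm can. A call with a number of a shift or a turn outside -1 to 1 is refused whole. A call with a gripper value outside its range is refused whole. "jaw" is the opening, from -1 (shut) to 1 (fully open), so that 0 is half open, set as the call begins (left out, the last holds). The fingers move at their own pace and stop on an object; "force" is the grip in N (left out, the last holds). Time passes only in rows, so rows that repeat a pose let the fingers close, or fill a call up. It gives the time, the measured TCP pose, the force and the opening at its end, in the units of the state.
- r.get_state(): the state, without advancing time (a new reading comes with each control period).
- r.capture(name): name is "scene" or "top" or "wrist"; returns a dict with "color" (384x512x3 uint8, red, green, blue), "range_z" (384x512 float32, m along the optical axis (not along the pixel's ray), 0 where there is no reading), "mtx" (3x3 intrinsics, pixels), "pose" (4x4, takes a point from camera to world coordinates). Camera axes: x right, y down, z forward; pixel columns grow to the right and rows downward; lengths in m; the calibration is good to about 2 mm. A picture is of the moment at which its call begins.
- r.close_job(): hands the job in, once; it reports no verdict.
Trained networks look in a picture, given as the dict that the camera call returned (one of the last four; its "shot" number tells which), for a name from the list of things; names that differ only in an ending like _2 or _b are one class to them, and where a whole thing is asked for, a point or a joint stands for the part that bears it (a point fixed in the world has none). Each returns a list of dicts, best first, with "score" (0 to 1); they miss things now and then, are a little off and sometimes report something else, mostly with a low value. They report only what shows in the picture. A call takes as long as a camera call.
- r.find_in(picture, target): "uv" ([column, row] in pixels, amid what is visible of it).
- r.trace(picture, target): "mask" (384x512 bool, what is visible of it) and "uv" ([column, row] in pixels, amid what is visible of it).
The state is a dict: "time_s": time; "joints": joint angles; "qd": joint speeds; "joint_torque": joint torques, N m; "tcp_pos": TCP position; "eef_rot": TCP orientation; "contact_force": force on the tool from outside, world axes, zero at the start; "moment": the same for the moment, N m; "gripper_width": finger opening in m.
Only numpy, scipy, OpenCV 4.12 (cv2) and the standard library are available. Lean on these libraries where they do the work, as an engineer would, in place of code of your own. Each camera call takes 0.05 s, during which the arm holds its last target. There are 200 camera calls.

TASK

Pick up the green driver board and set it over the three white barbed standoffs of the sprung carrier so that every hole takes its own post, then press it down until all three posts have clicked through and the board lies flat on the standoff shoulders. Never press it with more than 20 N; leave the other things on the table where they are, and let go at the end.

Things in the scene. Friction and masses are not known exactly. Their poses are not given: they have to be found in the camera images.
- board: Green circuit board, 132 x 84 x 4 mm (x, y, z), component side up, about 0.2 kg. Origin: centre of its underside, z up. Finned aluminium heat sink, 30 (x) x 36 (y) mm, at the centre, 4 to 34 mm above the underside: grip it along board y, tips 4 mm or more above the board's top. Square 9 mm holes at x -56, y +/-30 and x 56, y 0. Blue terminal blocks 26 x 18 x 11 mm at x 47, y +/-30.
- carrier: Fixed grey foot plate, 148 x 98 x 6 mm; origin: centre of its underside, z up. On four spring feet over it a deck, top 40 mm above the table, with three white standoffs in the same triangle as the board's holes, so the board fits only with its x and y along the carrier's. The springs are soft: the deck gives way level by many millimetres when pressed and comes back; 20 N on the board pushes it down about 22 mm.
- seat1 (a point): Shoulder centre (16 mm wide, 52 mm above the table unloaded, 50 under the board's weight) of the standoff at carrier x -56, y 30 mm. A round-nosed post 5.6 mm thick rises 17 mm above each shoulder with two sprung barbs, one to each side along carrier x, 12.4 mm across at 6 mm up, tapering upward. A board laid on rests with its underside about 9 mm above the shoulder.
- seat2 (a point): Shoulder centre of the standoff at carrier x -56, y -30 mm; like seat1. Any post clicks through when the board's underside there comes within 2 mm of its shoulder, which takes about 8 to 16 N on the pad beside it. As the deck sinks along with the board, going to the unloaded seated height does not make the click: press on until it clicks.
- seat3 (a point): Shoulder centre of the standoff at carrier x 56, y 0 mm; like seat1.
- hole1 (a point): Centre of board hole 1 on the underside, at board x -56, y 30 mm; belongs on seat1. Axes as the board's.
- hole2 (a point): Centre of board hole 2 on the underside, at board x -56, y -30 mm; belongs on seat2. Axes as the board's.
- hole3 (a point): Centre of board hole 3 on the underside, at board x 56, y 0 mm; belongs on seat3. Axes as the board's.
- pad1 (a point): Brass-coloured spot, 16 mm wide, on the board's top at board x -34, y 24 mm, beside hole 1: the place to press for post 1, which gets about four fifths of the force. Closed fingertips up to 28 mm across fit here between post and heat sink.
- pad2 (a point): Brass-coloured spot, 16 mm wide, on the board's top at board x -34, y -24 mm, beside hole 2: the place to press for post 2, which gets about four fifths of the force. Closed fingertips up to 28 mm across fit here between post and heat sink.
- pad3 (a point): Brass-coloured spot, 16 mm wide, on the board's top at board x 32, y 0 mm, beside hole 3: the place to press for post 3, which gets about four fifths of the force. Closed fingertips up to 28 mm across fit here between post and heat sink.
- hex_key: Black hex key, 31 x 83 x 5 mm, a bystander, loose on the table. Origin under its centre.
- tweezers: Steel tweezers, 16 x 125 x 9 mm, a bystander, loose on the table. Origin under their centre.
- insert_a2: Grey metal block with two pockets, 45 x 65 x 28 mm, a bystander, loose. Origin under its centre.

How it is judged:
By the outcome, as a careful person would: the job done as asked, in the order asked, and still so for the second after the job is handed in, with the robot touching nothing.
It also fails if it takes over 58 s, if anything falls off the work surface, if the arm or the gripper's body presses on something with over 40 N, if the wrist force passes 120 N, or if a joint passes its speed limit or range.

## Working session

There is one attempt and no reset: what is moved stays moved. The work goes in short steps, Python scripts to look and compute and a tool call to move; the robot and the scene stay as the last step left them, time stands still between calls to the robot, and variables do not carry over. Pictures are saved under pics/ and viewed, about 8 in all and at most 12, crops included, and the job is handed in when it is done.

Besides the shell and the picture viewer there is one more tool, called after ">>>" by a JSON object that holds its "op" and its "data", one argument or row to a line. send_rows: Moves the arm, as the interface text tells. Its arguments: {"type":"object","properties":{"plan":{"type":"array"},"jaw":{"type":"number"},"force":{"type":"number"}},"required":["plan"]}

```bash
mkdir -p pics; ls; cat > h.py <<'E'
import numpy as np, cv2
from plant import r
from scipy.spatial.transform import Rotation as R
def save(p,n,crop=None,s=1):
    im=cv2.cvtColor(p["color"],cv2.COLOR_RGB2BGR)
    if crop: a,b,c,d=crop; im=im[b:d,a:c]
    cv2.imwrite("pics/"+n,cv2.resize(im,None,fx=s,fy=s,interpolation=cv2.INTER_CUBIC))
def w(p,uv,z=None):
    "pixel(s) to world, by depth or by plane z"
    uv=np.atleast_2d(np.array(uv,float)); K=p["mtx"]; T=p["pose"]
    d=np.c_[(uv-K[:2,2])/[K[0,0],K[1,1]],np.ones(len(uv))]
    if z is None:
        i=np.round(uv).astype(int); s=p["range_z"][i[:,1],i[:,0]]
    else: s=(z-T[2,3])/(d@T[:3,:3].T)[:,2]
    return d*s[:,None]@T[:3,:3].T+T[:3,3]
def cloud(p):
    v,u=np.mgrid[0:384,0:512]; return w(p,np.c_[u.ravel(),v.ravel()]).reshape(384,512,3)
def tocall(pos,rpy):
    "target TCP pose -> shift, turn in call units"
    s=r.get_state(); A=R.from_euler('xyz',s["eef_rot"],degrees=True); B=R.from_euler('xyz',rpy,degrees=True)
    return np.round(A.inv().apply(np.array(pos)-s["tcp_pos"])/.15,4), np.round((A.inv()*B).as_rotvec()/(np.pi/4),4)
E
python3 - <<'E'
from h import *
np.set_printoptions(precision=4,suppress=True)
s=r.get_state(); print(s)
for n in("top","scene"):
    p=r.capture(n); save(p,n+"0.png",s=1.5)
    print(n,p["pose"],p["mtx"][0])
    for t in "board carrier seat1 seat2 seat3 hole1 hole2 hole3 pad1 pad2 pad3 hex_key tweezers insert_a2".split():
        print(t,[(np.round(q["uv"],1),round(q["score"],2),w(p,q["uv"])[0]) for q in r.find_in(p,t)[:3]])
E
```

```text
pics
{'time_s': 0.0, 'joints': array([ 92.2519,  20.5932,   0.6341,  -0.0206, -70.1359, -16.5084]), 'qd': array([-0.0077,  0.0388,  0.0121, -0.0386,  0.0595,  0.0583]), 'joint_torque': array([ -0.0001, -58.2715,  29.3062,   6.9974,   0.0069,  -0.0002]), 'tcp_pos': array([0.1661, 0.6538, 0.2446]), 'eef_rot': array([ 94.9928,  89.903 , -99.2707]), 'contact_force': array([-0.1668,  0.3049, -0.1943]), 'moment': array([-0.0082,  0.059 ,  0.0323]), 'gripper_width': 0.08750239947328474}
top [[-0.0155 -0.9846  0.174   0.2509]
 [-0.9998  0.0135 -0.0127 -0.3661]
 [ 0.0102 -0.1741 -0.9847  1.2035]
 [ 0.      0.      0.      1.    ]] [422.4499   0.     253.001 ]
board [(array([204.7, 135.1]), 0.95, array([ 0.6082, -0.2447,  0.0321]))]
carrier [(array([259.4, 174.1]), 0.75, array([ 0.4899, -0.3996,  0.041 ]))]
seat1 [(array([260.5, 169.9]), 0.85, array([ 0.5009, -0.4028,  0.0458]))]
seat2 [(array([260.5, 169.9]), 0.85, array([ 0.5009, -0.4028,  0.0458]))]
seat3 [(array([260.5, 169.9]), 0.85, array([ 0.5009, -0.4028,  0.0458]))]
hole1 [(array([202.5, 134.5]), 0.87, array([ 0.6087, -0.2389,  0.0363
[... 1190 characters left out ...]
([ 0.4887, -0.3904,  0.0449]))]
hole1 [(array([173.3, 205.7]), 0.9, array([ 0.5889, -0.239 ,  0.0242]))]
hole2 [(array([173.3, 205.7]), 0.9, array([ 0.5889, -0.239 ,  0.0242]))]
hole3 [(array([173.3, 205.7]), 0.9, array([ 0.5889, -0.239 ,  0.0242]))]
pad1 [(array([169.5, 208. ]), 0.62, array([ 0.5948, -0.232 ,  0.0178]))]
pad2 [(array([169.5, 208. ]), 0.62, array([ 0.5948, -0.232 ,  0.0178]))]
pad3 [(array([169.5, 208. ]), 0.62, array([ 0.5948, -0.232 ,  0.0178]))]
hex_key [(array([255.1, 288.5]), 0.69, array([ 0.3188, -0.2329,  0.0057]))]
tweezers [(array([329.8, 262.1]), 0.55, array([ 0.2674, -0.3798,  0.0059]))]
insert_a2 [(array([338.7, 173. ]), 0.95, array([ 0.4159, -0.5864,  0.0294]))]
```

View pics/top0.png

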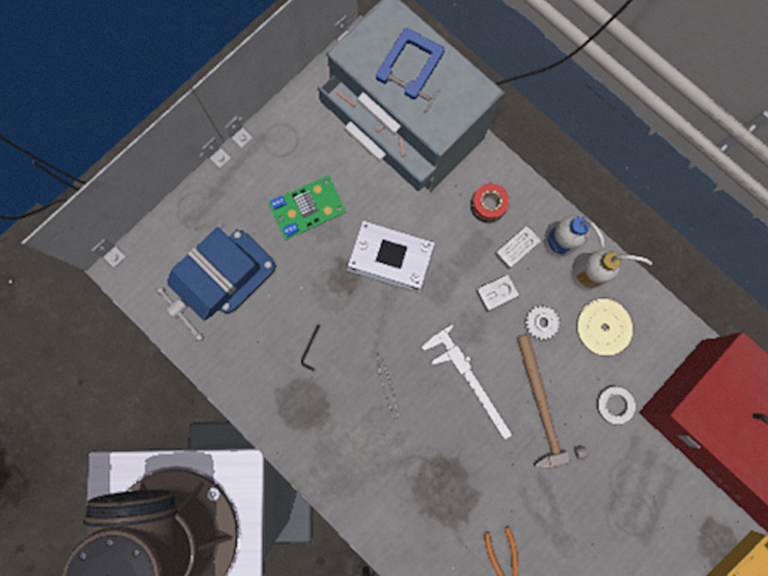

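View pics/scene0.png

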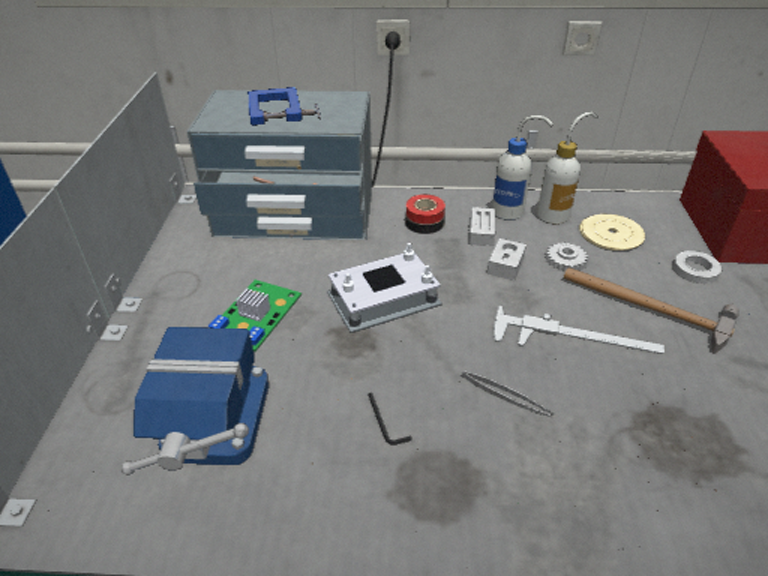

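The pictures show the board (top ≈ (307,206)) with its blue blocks toward the left, so its yaw is about 113°. The carrier's single post is at top ≈ (363,244) and the pair at (428,245)/(414,278), giving a yaw of about 72°. I'll work out the transit next and check heights around the board.

```bash
cat >> h.py <<'E'
def Rd(a):
    a=np.radians(a); c,s=np.cos(a),np.sin(a)
    return R.from_matrix(np.array([[0,c,s],[0,s,-c],[-1,0,0]]))
def go(pos,a):
    "down-pointing target with jaw axis at world angle a -> call numbers"
    s=r.get_state(); A=R.from_euler('xyz',s["eef_rot"],degrees=True)
    return np.round(A.inv().apply(np.array(pos)-s["tcp_pos"])/.15,4).tolist(), np.round((A.inv()*Rd(a)).as_rotvec()/(np.pi/4),4).tolist()
def ang():
    y=R.from_euler('xyz',r.get_state()["eef_rot"],degrees=True).as_matrix()[:,1]; return np.degrees(np.arctan2(y[1],y[0]))
E
python3 - <<'E'
from h import *
np.set_printoptions(precision=3,suppress=True)
print("a",ang())
p=r.capture("top"); c=cloud(p); ok=p["range_z"]>0
for name,lo,hi in (("near",0.07,1),):
    for x in np.arange(.35,.85,.05):
        row=[]
        for y in np.arange(-.6,.1,.05):
            m=ok&(abs(c[...,0]-x)<.025)&(abs(c[...,1]-y)<.025); row.append(np.max(c[...,2][m]) if m.any() else -1)
        print(round(x,2),np.array(row))
m=r.trace(p,"board")[0]["mask"]; q=cv2.minAreaRect(c[...,:2][m&ok].astype(np.float32)*1000); print(q)
m=r.trace(p,"carrier")[0]["mask"]; q=cv2.minAreaRect(c[...,:2][m&ok].astype(np.float32)*1000); print(q)
print(go([.316,.55,.3],ang()-30))
E
```

```text
a -104.25456608291839
0.35 [0.006 0.012 0.014 0.007 0.007 0.009 0.009 0.011 0.006 0.006 0.14  0.14
 0.007 0.006]
0.4 [0.036 0.031 0.007 0.009 0.007 0.007 0.007 0.008 0.006 0.006 0.123 0.123
 0.105 0.006]
0.45 [0.035 0.031 0.008 0.073 0.048 0.044 0.007 0.009 0.007 0.124 0.124 0.123
 0.121 0.007]
0.5 [0.033 0.008 0.044 0.072 0.051 0.072 0.011 0.007 0.032 0.125 0.125 0.124
 0.008 0.006]
0.55 [0.022 0.007 0.042 0.046 0.048 0.053 0.007 0.012 0.019 0.025 0.122 0.006
 0.007 0.006]
0.6 [0.045 0.044 0.007 0.13  0.008 0.006 0.01  0.04  0.035 0.02  0.009 0.006
 0.008 0.227]
0.65 [0.045 0.042 0.204 0.202 0.134 0.007 0.01  0.036 0.018 0.007 0.007 0.006
 0.228 0.227]
0.7 [ 0.007  0.205  0.203  0.211  0.203  0.133  0.103  0.007  0.008  0.007
  0.009  0.229  0.23  -1.   ]
0.75 [ 0.203  0.205  0.21   0.218  0.217  0.203  0.137  0.007  0.009  0.008
  0.227  0.229 -1.    -1.   ]
0.8 [-1.     0.203  0.216  0.217  0.218  0.204  0.203  0.13   0.006  0.227
  0.228 -1.    -1.    -1.   ]
((612.6554565429688, -241.4656982421875), (90.62256622314453, 136.53836059570312), 25.089527130126953)
((510.0745544433594, -406.4229736328125), (151.06138610839844, 107.33211517333984), 71.62613677978516)
([-0.3628, 0.4274, -1.1389], [0.6667, 0.0001, 0.0001])
```

```bash
python3 - <<'E'
from h import *
s=r.get_state(); A=R.from_euler('xyz',s["eef_rot"],degrees=True); P=np.array(s["tcp_pos"])
n=7; a0=ang()
for i in range(1,n+1):
    f=i/n; rad=.675+(.60-.675)*f; th=np.radians(75.75+(-23.5-75.75)*f)
    T=np.array([rad*np.cos(th),rad*np.sin(th),min(.245+.03*i,.30)]); B=Rd(a0+(-155-a0)*f)
    print(T.round(3),(A.inv().apply(T-P)/.15).round(3),((A.inv()*B).as_rotvec()/(np.pi/4)).round(3)); A,P=B,T
E
```

```text
[0.316 0.584 0.275] [-0.196  0.206 -1.084] [0.161 0.    0.   ]
[0.442 0.481 0.3  ] [-0.167  0.331 -1.035] [0.161 0.    0.   ]
[0.538 0.352 0.3  ] [-0.     0.447 -0.971] [0.161 0.    0.   ]
[0.598 0.206 0.3  ] [ 0.     0.553 -0.894] [0.161 0.    0.   ]
[0.619 0.053 0.3  ] [ 0.     0.647 -0.806] [0.161 0.    0.   ]
[ 0.603 -0.099  0.3  ] [-0.     0.728 -0.709] [0.161 0.    0.   ]
[ 0.55  -0.239  0.3  ] [-0.     0.795 -0.605] [0.161 0.    0.   ]
```

>>> {"op": "send_rows", "data": {
  "plan": [
    [[-0.07,0.08,-0.4],[0.06,0,0]],
    [[-0.15,0.16,-0.8],[0.12,0,0]],
    [[-0.2,0.2,-1],[0.16,0,0]],
    [[-0.2,0.2,-1],[0.16,0,0]],
    [[-0.2,0.2,-1],[0.16,0,0]]
  ],
  "jaw": 1
}}

```text
time_s: 2.15
tcp_pos: [0.3057, 0.5875, 0.2761]
eef_rot: [-77.4, 89.9, 81.0]
contact_force: [-0.2, -0.3, 0.0]
gripper_width: 0.0876
```

>>> {"op": "send_rows", "data": {
  "plan": [
    [[-0.06,0.08,-0.33],[0.05,0,0]],
    [[-0.12,0.2,-0.66],[0.1,0,0]],
    [[-0.17,0.33,-1],[0.16,0,0]],
    [[-0.17,0.33,-1],[0.16,0,0]],
    [[-0.17,0.33,-1],[0.16,0,0]]
  ]
}}

```text
time_s: 2.65
tcp_pos: [0.4275, 0.4856, 0.3016]
eef_rot: [-69.3, 89.9, 81.8]
contact_force: [-0.5, 0.2, -0.6]
gripper_width: 0.0873
```

>>> {"op": "send_rows", "data": {
  "plan": [
    [[0,0.12,-0.3],[0.05,0,0]],
    [[0,0.27,-0.6],[0.1,0,0]],
    [[0,0.45,-0.97],[0.16,0,0]],
    [[0,0.45,-0.97],[0.16,0,0]],
    [[0,0.45,-0.97],[0.16,0,0]]
  ]
}}

```text
time_s: 3.15
tcp_pos: [0.5223, 0.3561, 0.3009]
eef_rot: [-30.4, 89.9, 113.5]
contact_force: [0.1, 0.2, -0.8]
gripper_width: 0.088
```

>>> {"op": "send_rows", "data": {
  "plan": [
    [[0,0.18,-0.3],[0.05,0,0]],
    [[0,0.37,-0.6],[0.1,0,0]],
    [[0,0.55,-0.9],[0.16,0,0]],
    [[0,0.55,-0.9],[0.16,0,0]],
    [[0,0.55,-0.9],[0.16,0,0]]
  ]
}}

```text
time_s: 3.65
tcp_pos: [0.5826, 0.2102, 0.3004]
eef_rot: [-1.7, 89.9, 134.9]
contact_force: [-0.2, 0.2, -0.0]
gripper_width: 0.0877
```

>>> {"op": "send_rows", "data": {
  "plan": [
    [[0,0.22,-0.3],[0.05,0,0]],
    [[0,0.43,-0.6],[0.1,0,0]],
    [[0,0.65,-0.82],[0.16,0,0]],
    [[0,0.65,-0.82],[0.16,0,0]],
    [[0,0.65,-0.82],[0.16,0,0]]
  ]
}}

```text
time_s: 4.15
tcp_pos: [0.6052, 0.0557, 0.3]
eef_rot: [3.5, 89.9, 133.0]
contact_force: [0.9, 0.3, 0.3]
gripper_width: 0.0875
```

>>> {"op": "send_rows", "data": {
  "plan": [
    [[0,0.24,-0.25],[0.05,0,0]],
    [[0,0.48,-0.5],[0.1,0,0]],
    [[0,0.73,-0.72],[0.16,0,0]],
    [[0,0.73,-0.72],[0.16,0,0]],
    [[0,0.73,-0.72],[0.16,0,0]]
  ]
}}

```text
time_s: 4.65
tcp_pos: [0.5898, -0.096, 0.2997]
eef_rot: [-0.6, 89.9, 121.8]
contact_force: [-0.4, 0.3, 0.2]
gripper_width: 0.0878
```

>>> {"op": "send_rows", "data": {
  "plan": [
    [[0,0.25,-0.25],[0.05,0,0]],
    [[0,0.5,-0.5],[0.1,0,0]],
    [[0,0.65,-0.65],[0.16,0,0]],
    [[0,0.65,-0.65],[0.16,0,0]],
    [[0,0.65,-0.65],[0.16,0,0]]
  ]
}}

```text
time_s: 5.15
tcp_pos: [0.5605, -0.229, 0.2992]
eef_rot: [2.5, 89.9, 117.8]
contact_force: [-0.4, 0.4, 0.2]
gripper_width: 0.0877
```

```bash
python3 - <<'E'
from h import *
np.set_printoptions(precision=4,suppress=True)
s=r.get_state(); print(s["tcp_pos"],ang(),s["joints"])
p=r.capture("wrist"); save(p,"w1.png",s=1.5); np.savez("w1.npz",**{k:p[k] for k in("color","range_z","mtx","pose")})
print(p["pose"])
for t in "board carrier hole1 hole2 hole3 pad1 pad2 pad3 seat1 seat2 seat3".split():
    print(t,[(np.round(q["uv"],1),round(q["score"],2),w(p,q["uv"])[0]) for q in r.find_in(p,t)[:4]])
E
```

```text
[ 0.5605 -0.229   0.2992] -154.74047865396736 [ -3.8251  12.4191  -3.5711  -0.1164 -74.0788  29.1166]
[[-0.9047 -0.4116 -0.11    0.5893]
 [-0.4261  0.8742  0.2328 -0.2903]
 [ 0.0004  0.2575 -0.9663  0.4391]
 [ 0.      0.      0.      1.    ]]
board [(array([229.8, 138.4]), 0.55, array([ 0.6073, -0.2448,  0.035 ]))]
carrier [(array([359.5,  59.2]), 0.86, array([ 0.505 , -0.3966,  0.0439]))]
hole1 [(array([228.9, 138.7]), 0.86, array([ 0.6082, -0.2438,  0.034 ]))]
hole2 [(array([228.9, 138.7]), 0.86, array([ 0.6082, -0.2438,  0.034 ]))]
hole3 [(array([228.9, 138.7]), 0.86, array([ 0.6082, -0.2438,  0.034 ]))]
pad1 [(array([231.2, 140.4]), 0.66, array([ 0.6052, -0.2415,  0.02  ]))]
pad2 [(array([231.2, 140.4]), 0.66, array([ 0.6052, -0.2415,  0.02  ]))]
pad3 [(array([231.2, 140.4]), 0.66, array([ 0.6052, -0.2415,  0.02  ]))]
seat1 [(array([358.9,  52.5]), 0.82, array([ 0.5099, -0.402 ,  0.0465])), (array([356.4,  56.5]), 0.16, array([ 0.5098, -0.3977,  0.0438]))]
seat2 [(array([358.9,  52.5]), 0.82, array([ 0.5099, -0.402 ,  0.0465])), (array([356.4,  56.5]), 0.16, array([ 0.5098, -0.3977,  0.0438]))]
seat3 [(array([358.9,  52.5]), 0.82, array([ 0.5099, -0.402 ,  0.0465])), (array([356.4,  56.5]), 0.16, array([ 0.5098, -0.3977,  0.0438]))]
```

View pics/w1.png

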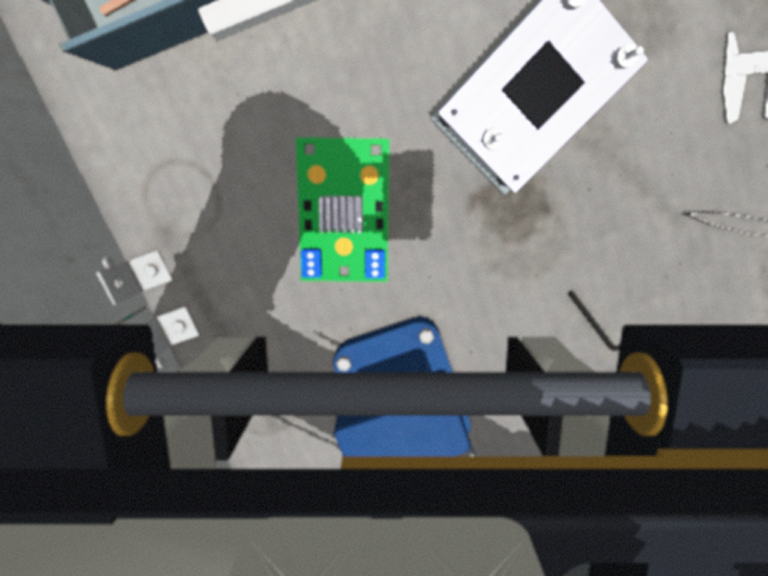

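```bash
python3 - <<'E'
from h import *
np.set_printoptions(precision=4,suppress=True)
p=np.load("w1.npz"); p={k:p[k] for k in p}
hsv=cv2.cvtColor(p["color"],cv2.COLOR_RGB2HSV)
m=(cv2.inRange(hsv,(45,100,40),(80,255,255))>0); m[:85]=0; m[195:]=0
v,u=np.nonzero(m); P=w(p,np.c_[u,v],.004)[:,:2]
print(len(u),cv2.minAreaRect((P*1000).astype(np.float32)))
h=w(p,np.array([[309,150],[376,150],[344,271]])/1.5,.004); print(h,h[:2].mean(0)-h[2],(h[:2].mean(0)+h[2])/2)
pp=w(p,np.array([[316.5,174.5],[369.5,174.5],[344,246.5]])/1.5,.004); print(pp)
# heatsink top
c=cloud(p); k=(c[...,2]>.027)&(c[...,2]<.04)&(abs(c[...,0]-.607)<.04)&(abs(c[...,1]+.244)<.04)
print(k.sum(),cv2.minAreaRect((c[...,:2][k]*1000).astype(np.float32)),np.percentile(c[...,2][k],[5,50,95]))
k=(abs(c[...,0]-.607)<.1)&(abs(c[...,1]+.244)<.1)&(c[...,2]<.003);print("table z",np.median(c[...,2][(abs(c[...,0]-.6)<.03)&(abs(c[...,1]+.34)<.02)]))
k=(c[...,2]>.008)&(abs(c[...,2]-.04)<.006)&(abs(c[...,0]-.5)<.09)&(abs(c[...,1]+.4)<.09); print(k.sum(),cv2.minAreaRect((c[...,:2][k]*1000).astype(np.float32)),np.median(c[...,2][k]))
print(w(p,np.array([[491,137],[627,56],[572,1]])/1.5,.065))
E
```

```text
3955 ((608.7517700195312, -236.9663543701172), (84.54232025146484, 132.09303283691406), 24.34618377685547)
[[ 0.6586 -0.2745  0.004 ]
 [ 0.6039 -0.3002  0.004 ]
 [ 0.5848 -0.1858  0.004 ]] [ 0.0464 -0.1015 -0.    ] [ 0.608  -0.2366  0.004 ]
[[ 0.6441 -0.2576  0.004 ]
 [ 0.6003 -0.2783  0.004 ]
 [ 0.5945 -0.2076  0.004 ]]
344 ((608.911865234375, -237.52633666992188), (35.48115921020508, 29.580171585083008), 24.47762680053711) [0.0306 0.0347 0.0362]
table z 0.0009032638397931669
8784 ((504.03472900390625, -400.5489501953125), (142.7022247314453, 91.43888854980469), 71.59668731689453) 0.04117579146615924
[[ 0.5258 -0.3453  0.065 ]
 [ 0.4622 -0.4381  0.065 ]
 [ 0.5176 -0.4518  0.065 ]]
```

```bash
python3 - <<'E'
from h import *
print(go([.6088,-.2372,.175],-155.6))
E
```

```text
([0.8298, -0.2778, -0.1814], [0.0171, 0.0024, -0.0002])
```

>>> {"op": "send_rows", "data": {
  "plan": [
    [[0.2,-0.14,-0.09],[0.017,0.002,0]],
    [[0.5,-0.28,-0.18],[0.017,0.002,0]],
    [[0.83,-0.28,-0.18],[0.017,0.002,0]],
    [[0.83,-0.28,-0.18],[0.017,0.002,0]],
    [[0.83,-0.28,-0.18],[0.017,0.002,0]]
  ]
}}

```text
time_s: 6.25
tcp_pos: [0.6088, -0.2373, 0.1751]
eef_rot: [78.1, 89.9, -167.5]
contact_force: [1.3, -0.2, 0.9]
gripper_width: 0.0877
```

```bash
python3 - <<'E'
from h import *
np.set_printoptions(precision=4,suppress=True)
print(r.get_state()["tcp_pos"],ang(),go([.6088,-.2372,.029],-155.6))
p=r.capture("wrist"); save(p,"w2.png",s=1.5)
c=cloud(p); k=(c[...,2]>.027)&(c[...,2]<.04)&(abs(c[...,0]-.607)<.04)&(abs(c[...,1]+.24)<.04)
print(k.sum(),cv2.minAreaRect((c[...,:2][k]*1000).astype(np.float32)))
hsv=cv2.cvtColor(p["color"],cv2.COLOR_RGB2HSV)
m=(cv2.inRange(hsv,(45,100,40),(80,255,255))>0)
v,u=np.nonzero(m); P=w(p,np.c_[u,v],.004)[:,:2]
print(len(u),cv2.minAreaRect((P*1000).astype(np.float32)))
E
```

```text
[ 0.6088 -0.2373  0.1751] -155.5772291154881 ([0.9742, -0.0027, 0.0], [0.0005, 0.0006, -0.003])
561 ((608.7615966796875, -237.35360717773438), (35.95499801635742, 30.305086135864258), 24.046369552612305)
6888 ((608.8497924804688, -237.22982788085938), (84.44361877441406, 131.68179321289062), 24.42593002319336)
```

View pics/w2.png

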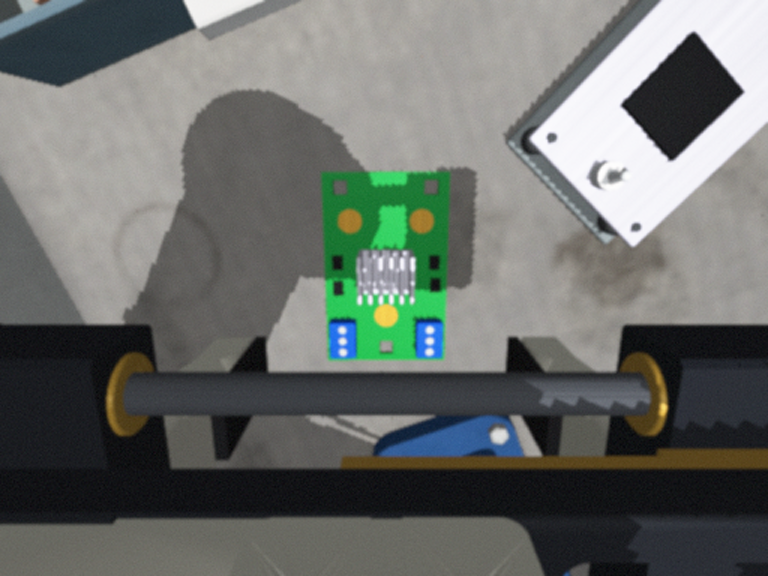

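The board is centred ahead of the jaws (heat sink around (387,278)), and the estimates agree to within 1 mm. I'll go down and grip.

>>> {"op": "send_rows", "data": {
  "plan": [
    [[0.3,0,0],[0,0,0]],
    [[0.6,0,0],[0,0,0]],
    [[0.85,0,0],[0,0,0]],
    [[0.97,0,0],[0,0,0]],
    [[0.97,0,0],[0,0,0]]
  ]
}}

```text
time_s: 6.8
tcp_pos: [0.6104, -0.2378, 0.0321]
eef_rot: [-158.5, 89.9, -44.1]
contact_force: [-0.0, -0.0, 0.3]
gripper_width: 0.0874
```

>>> {"op": "send_rows", "data": {
  "plan": [
    [[0,0,0],[0,0,0]],
    [[0,0,0],[0,0,0]],
    [[0,0,0],[0,0,0]],
    [[0,0,0],[0,0,0]],
    [[0,0,0],[0,0,0]]
  ],
  "jaw": -1,
  "force": 30
}}

```text
time_s: 7.3
tcp_pos: [0.6107, -0.2378, 0.0328]
eef_rot: [-144.3, 89.8, -29.8]
contact_force: [-0.3, -0.8, 0.2]
gripper_width: 0.0528
```

>>> {"op": "send_rows", "data": {
  "plan": [
    [[0,0,0],[0,0,0]],
    [[0,0,0],[0,0,0]],
    [[-0.05,0,0],[0,0,0]],
    [[-0.15,0,0],[0,0,0]],
    [[-0.2,0,0],[0,0,0]]
  ]
}}

```text
time_s: 7.8
tcp_pos: [0.6114, -0.2379, 0.0647]
eef_rot: [-138.9, 89.7, -24.4]
contact_force: [-0.0, -1.0, -2.3]
gripper_width: 0.0358
```

>>> {"op": "send_rows", "data": {
  "plan": [
    [[-0.2,0,0],[0,0,0]],
    [[-0.4,0,0],[0,0,0]],
    [[-0.7,0,0],[0,0,0]],
    [[-0.97,0,0],[0,0,0]],
    [[-0.97,0,0],[0,0,0]]
  ]
}}

```text
time_s: 8.3
tcp_pos: [0.6141, -0.2386, 0.2186]
eef_rot: [-131.2, 89.0, -16.7]
contact_force: [1.8, -0.1, -1.9]
gripper_width: 0.0358
```

```bash
python3 - <<'E'
from h import *
print(r.get_state()["tcp_pos"],ang(),go([.601,-.300,.24],-155.6))
E
```

```text
[ 0.6140896  -0.23858047  0.21864899] -155.47839691118406 ([-0.1417, 0.2475, -0.3379], [0.0026, -0.0141, 0.0161])
```

>>> {"op": "send_rows", "data": {
  "plan": [
    [[-0.07,0.12,-0.17],[0.0,-0.01,0.01]],
    [[-0.14,0.25,-0.34],[0.003,-0.014,0.016]],
    [[-0.14,0.25,-0.34],[0.003,-0.014,0.016]],
    [[-0.14,0.25,-0.34],[0.003,-0.014,0.016]],
    [[-0.14,0.25,-0.34],[0.003,-0.014,0.016]]
  ]
}}

```text
time_s: 8.8
tcp_pos: [0.6005, -0.2999, 0.2393]
eef_rot: [12.6, 90.0, 126.9]
contact_force: [0.1, 0.1, -2.7]
gripper_width: 0.0358
```

```bash
python3 - <<'E'
from h import *
np.set_printoptions(precision=4,suppress=True)
p=r.capture("wrist"); save(p,"w3.png",s=1.5); np.savez("w3.npz",**{k:p[k] for k in("color","range_z","mtx","pose")})
s=r.get_state();print(s["tcp_pos"],ang(),s["contact_force"])
for t in "seat1 hole1 carrier".split():
    print(t,[(np.round(q["uv"],1),round(q["score"],2),w(p,q["uv"])[0]) for q in r.find_in(p,t)[:4]])
E
```

```text
[ 0.6006 -0.2997  0.2393] -155.59444423596696 [ 0.0136 -0.0254 -3.0888]
seat1 [(array([383.4, 116.8]), 0.95, array([ 0.5055, -0.4119,  0.0456]))]
hole1 [(array([259.2, 182. ]), 0.86, array([ 0.6117, -0.3275,  0.2108]))]
carrier [(array([379.9, 118.1]), 0.61, array([ 0.5077, -0.4094,  0.0441]))]
```

View pics/w3.png

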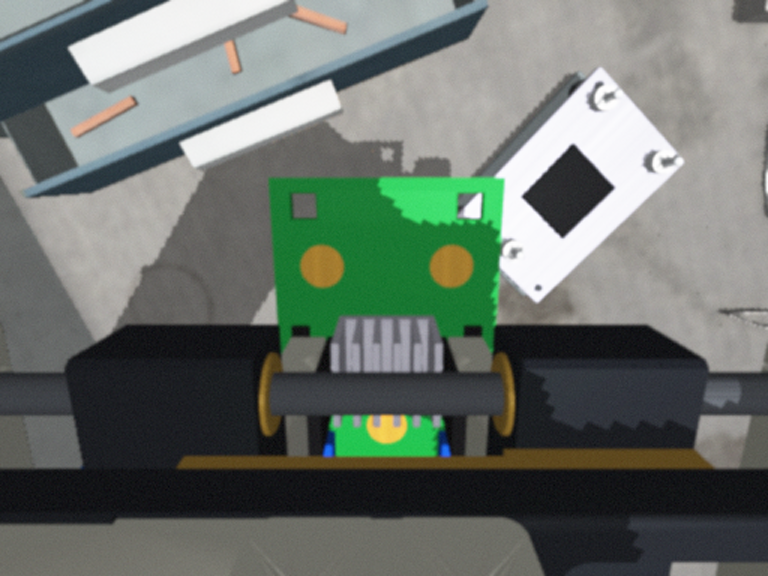

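```bash
python3 - <<'E'
from h import *
np.set_printoptions(precision=4,suppress=True)
p=np.load("w3.npz"); p={k:p[k] for k in p}; c=cloud(p)
save(p,"c3.png",(325,35,475,205),4)
B=(abs(c[...,0]-.505)<.1)&(abs(c[...,1]+.405)<.1)
k=B&(abs(c[...,2]-.041)<.004); print("deck",cv2.minAreaRect((c[...,:2][k]*1000).astype(np.float32)),np.median(c[...,2][k]))
k=(B&(c[...,2]>.047)&(c[...,2]<.08)).astype(np.uint8); n,l,st,ce=cv2.connectedComponentsWithStats(k)
for i in range(1,n):
    if st[i,4]>8:
        q=c[l==i]; print(ce[i],st[i,4],"mean",q.mean(0)); 
        for lo,hi in((.047,.055),(.055,.06),(.06,.075)):
            z=q[(q[:,2]>lo)&(q[:,2]<hi)]; 
            if len(z): print("  ",lo,len(z),z.mean(0),np.ptp(z[:,:2],axis=0)*1000)
# board
hsv=cv2.cvtColor(p["color"],cv2.COLOR_RGB2HSV); g=(cv2.inRange(hsv,(45,100,40),(80,255,255))>0); g[210:]=0
zt=np.median(c[...,2][g]); print("board top z",zt,"slope", np.linalg.lstsq(np.c_[c[g][:,:2]-c[g][:,:2].mean(0),np.ones(g.sum())],c[g][:,2],rcond=None)[0])
T=np.array([.6006,-.2997]); A=np.radians(-155.6); y=np.array([np.cos(A),np.sin(A)]); z=np.array([np.sin(A),-np.cos(A)])
v,u=np.nonzero(g); P=w(p,np.c_[u,v],zt)[:,:2]-T; L=np.c_[P@z,P@y]*1000
print("top edge x",L[:,0].min(),"y",np.percentile(L[:,1],[.3,99.7]))
cn,_=cv2.findContours((~g).astype(np.uint8)[110:160,170:345],cv2.RETR_LIST,cv2.CHAIN_APPROX_NONE)
for nm,cx,cy in(("h2?",303,205),("h1?",470,205),("p",322,266),("p",451,266)):
    q=w(p,np.array([[cx,cy]])/1.5,zt)[0,:2]-T; print(nm,q@z*1000,q@y*1000)
E
```

```text
deck ((503.8705749511719, -400.18426513671875), (141.8385467529297, 92.51801300048828), 71.60848236083984) 0.041081192539715344
[403.5856  64.6122] 263 mean [ 0.5165 -0.4614  0.056 ]
   0.047 182 [ 0.5167 -0.4613  0.0522] [15.365  15.4187]
   0.055 15 [ 0.5167 -0.4615  0.0578] [ 3.7895 11.4414]
   0.06 66 [ 0.5159 -0.4615  0.066 ] [5.051  9.0616]
[442.2846 107.0615] 260 mean [ 0.4602 -0.443   0.0563]
   0.047 172 [ 0.4606 -0.443   0.0522] [14.4797 15.1541]
   0.055 16 [ 0.4601 -0.4426  0.0582] [2.3209 7.0584]
   0.06 72 [ 0.4592 -0.4431  0.0656] [ 5.4557 10.7401]
[341.6196 166.8043] 184 mean [ 0.5238 -0.3473  0.0563]
   0.047 123 [ 0.5243 -0.3473  0.0523] [15.2694 15.1402]
   0.055 10 [ 0.5239 -0.3461  0.0582] [1.214  7.7331]
   0.06 51 [ 0.5225 -0.3475  0.0658] [ 5.0654 10.3904]
board top z 0.21108983013661664 slope [ 0.0479 -0.0856  0.2114]
top edge x -64.78519183089472 y [-41.3839  41.9007]
h2? -55.00231747025074 -29.500144248803302
h1? -54.928856293102754 30.498277244207607
p -32.63987508781998 -23.49527940795603
p -32.578842098644834 24.447835538546887
```

View pics/c3.png

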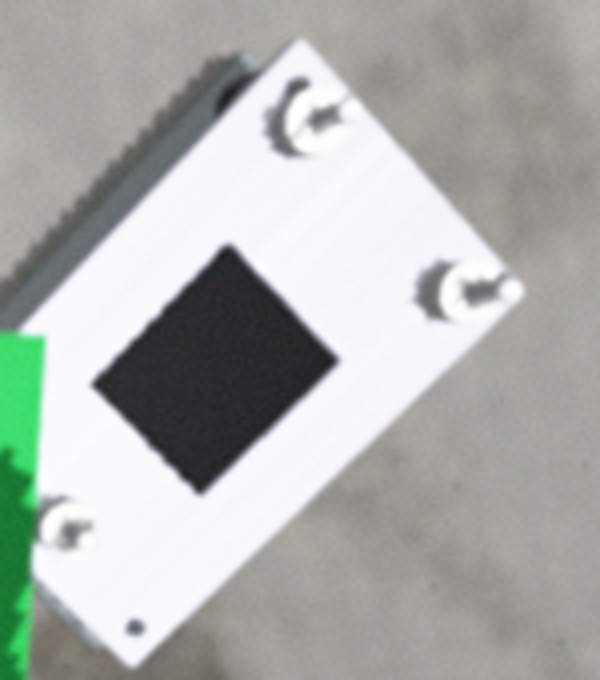

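```bash
cat >> h.py <<'E'
def seats(p,cx=.505,cy=-.405):
    "shoulder centres: fit of a 16 mm disc to shoulder-height points"
    from scipy.optimize import minimize
    c=cloud(p); B=(abs(c[...,0]-cx)<.1)&(abs(c[...,1]-cy)<.1)
    k=(B&(c[...,2]>.048)&(c[...,2]<.08)).astype(np.uint8); n,l,st,_=cv2.connectedComponentsWithStats(k); o=[]
    for i in range(1,n):
        if st[i,4]<60: continue
        q=c[l==i]; q=q[q[:,2]<.0555,:2]
        f=lambda m:np.sum(np.maximum(np.hypot(*(q-m).T)-.0075,0)**2)*1e6+np.sum((q.mean(0)-m)**2)*1e4
        o.append((minimize(f,q.mean(0),method='Nelder-Mead').x,(q.max(0)+q.min(0))/2,len(q)))
    return o
E
python3 - <<'E'
from h import *
np.set_printoptions(precision=4,suppress=True)
p=np.load("w3.npz"); p={k:p[k] for k in p}; c=cloud(p)
for o in seats(p): print(o)
hsv=cv2.cvtColor(p["color"],cv2.COLOR_RGB2HSV); g=(cv2.inRange(hsv,(45,100,40),(80,255,255))>0); g[200:]=0
# plane of board top in world
q=c[g]; co=np.linalg.lstsq(np.c_[q[:,:2],np.ones(len(q))],q[:,2],rcond=None)[0]; res=q[:,2]-np.c_[q[:,:2],np.ones(len(q))]@co; print("plane",co,res.std())
nrm=np.array([-co[0],-co[1],1]); nrm/=np.linalg.norm(nrm)
A=Rd(-155.6).as_matrix(); n_t=A.T@nrm; print("normal in tool",n_t, "deg", np.degrees(np.arcsin(n_t)))
def ray(uv):
    K=p["mtx"];T=p["pose"]; d=T[:3,:3]@np.array([(uv[0]-K[0,2])/K[0,0],(uv[1]-K[1,2])/K[1,1],1]); o=T[:3,3]
    s=(co[2]+co[0]*o[0]+co[1]*o[1]-o[2])/(d[2]-co[0]*d[0]-co[1]*d[1]); return o+s*d
TCP=np.array([.6006,-.2997,.2393])
for uv in((303,205),(470,205),(322,266),(451,266)): print(uv,A.T@(ray(np.array(uv)/1.5)-TCP)*1000)
E
```

```text
(array([ 0.5151, -0.4625]), array([ 0.5151, -0.4627]), 175)
(array([ 0.4583, -0.4436]), array([ 0.4585, -0.4437]), 167)
(array([ 0.522 , -0.3471]), array([ 0.5219, -0.3471]), 117)
plane [ 0.0578 -0.1118  0.1376] 0.014596118649138066
normal in tool [-0.9922  0.0064  0.1247] deg [-82.8275   0.3669   7.163 ]
(303, 205) [ 26.3313 -29.1673 -55.1444]
(470, 205) [ 26.7276  30.2324 -55.0417]
(322, 266) [ 29.2218 -23.6384 -32.429 ]
(451, 266) [ 29.5497  24.6399 -32.2991]
```

```bash
cat >> h.py <<'E'
def board(p,rmax=200):
    "board top plane -> board origin/axes in world, from hole/pad pixels; fit on green pixels"
    c=cloud(p); hsv=cv2.cvtColor(p["color"],cv2.COLOR_RGB2HSV); g=(cv2.inRange(hsv,(45,100,40),(80,255,255))>0); g[rmax:]=0
    g=cv2.erode(g.astype(np.uint8),np.ones((5,5)))>0
    q=c[g]; q=q[abs(q[:,2]-np.median(q[:,2]))<.012]
    for _ in range(4):
        M=np.c_[q[:,:2],np.ones(len(q))]; co=np.linalg.lstsq(M,q[:,2],rcond=None)[0]; e=q[:,2]-M@co; q=q[abs(e)<max(.0015,2*e.std())]
    return co,e.std(),len(q)
def onplane(p,uv,co):
    K=p["mtx"];T=p["pose"]; d=T[:3,:3]@np.array([(uv[0]-K[0,2])/K[0,0],(uv[1]-K[1,2])/K[1,1],1]); o=T[:3,3]
    return o+(co[2]+co[0]*o[0]+co[1]*o[1]-o[2])/(d[2]-co[0]*d[0]-co[1]*d[1])*d
E
python3 - <<'E'
from h import *
np.set_printoptions(precision=4,suppress=True)
p=np.load("w3.npz"); p={k:p[k] for k in p}
co,e,n=board(p); print(co,e,n)
nrm=np.array([-co[0],-co[1],1]); nrm/=np.linalg.norm(nrm)
A=Rd(-155.6).as_matrix(); print("normal in tool deg",np.degrees(np.arcsin(A.T@nrm)))
TCP=np.array([.6006,-.2997,.2393]); H=[A.T@(onplane(p,np.array(uv)/1.5,co)-TCP)*1000 for uv in((303,205),(470,205),(322,266),(451,266))]; print(np.array(H))
nt=A.T@nrm; yb=H[1]-H[0]; yb/=np.linalg.norm(yb); yb-=nt*(yb@nt); yb/=np.linalg.norm(yb); xb=np.cross(yb,nt)
O=(H[0]+H[1])/2+56*xb-4*nt; print("O in tool mm",O,"xb",xb,"yb",yb)
E
```

```text
[-0.0012  0.0022  0.2126] 0.0005958137819797596 8620
normal in tool deg [-89.8588  -0.0117  -0.1407]
[[ 28.2488 -29.507  -54.9994]
 [ 28.2364  30.503  -54.9269]
 [ 28.1926 -23.4928 -32.6435]
 [ 28.1827  24.4439 -32.5846]]
O in tool mm [32.105   0.4311  1.0465] xb [-0.0025 -0.0012  1.    ] yb [-0.0002  1.      0.0012]
```

```bash
python3 - <<'E'
from h import *
print(go([.5043,-.4012,.235],-198.35))
E
```

```text
([0.0297, 0.8658, -0.3496], [0.9507, 0.0002, -0.0005])
```

>>> {"op": "send_rows", "data": {
  "plan": [
    [[0.0,0.17,-0.07],[0.18,0,0]],
    [[0.0,0.35,-0.14],[0.36,0,0]],
    [[0.02,0.52,-0.21],[0.54,0,0]],
    [[0.03,0.7,-0.28],[0.72,0,0]],
    [[0.03,0.866,-0.35],[0.9,0,0]]
  ],
  "force": 50
}}

```text
time_s: 9.5
tcp_pos: [0.5035, -0.4014, 0.2346]
eef_rot: [81.9, 89.9, 155.6]
contact_force: [0.9, -0.5, -2.8]
gripper_width: 0.0355
```

```bash
python3 - <<'E'
from h import *
print(r.get_state()["tcp_pos"],ang(),go([.5043,-.4012,.114],-198.35))
E
```

```text
[ 0.50353067 -0.40138598  0.23458863] 163.65207591009187 ([0.8039, -0.0054, 0.0025], [0.0445, 0.0002, -0.0014])
```

>>> {"op": "send_rows", "data": {
  "plan": [
    [[0.15,-0.005,0.003],[0.044,0,0]],
    [[0.35,-0.005,0.003],[0.044,0,0]],
    [[0.6,-0.005,0.003],[0.044,0,0]],
    [[0.8,-0.005,0.003],[0.044,0,0]],
    [[0.8,-0.005,0.003],[0.044,0,0]]
  ]
}}

```text
time_s: 10.0
tcp_pos: [0.5017, -0.3993, 0.1099]
eef_rot: [79.7, 89.5, 151.4]
contact_force: [-2.4, 0.3, -1.3]
gripper_width: 0.0358
```

```bash
python3 - <<'E'
from h import *
np.set_printoptions(precision=4,suppress=True)
p=r.capture("wrist"); save(p,"w4.png",(130,70,390,240),3); np.savez("w4.npz",**{k:p[k] for k in("color","range_z","mtx","pose")})
s=r.get_state();print(s["tcp_pos"],ang(),s["contact_force"],go([.5043,-.4012,.114],-198.35)); print(board(p))
E
```

```text
[ 0.5032 -0.4003  0.1129] 161.6969260626922 [ 0.2679  0.1313 -2.2505] ([-0.0077, -0.0087, -0.0034], [0.001, 0.0005, -0.0072])
(array([-0.009 ,  0.0051,  0.0882]), np.float64(0.0005949285251691322), 8472)
```

View pics/w4.png

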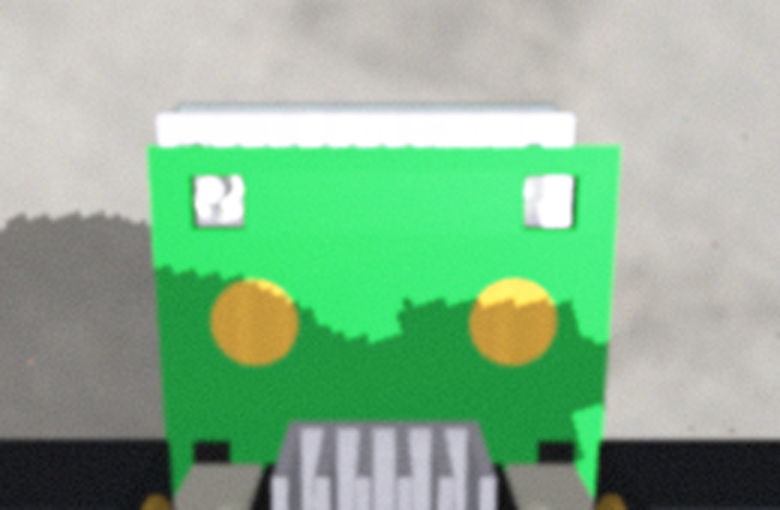

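```bash
cat > ph.py <<'E'
from h import *
def posts(p):
    co,e,n=board(p); c=cloud(p); out=[]
    hsv=cv2.cvtColor(p["color"],cv2.COLOR_RGB2HSV); g=(cv2.inRange(hsv,(40,90,30),(85,255,255))>0)
    for u0,v0 in((203,137),(313,137)):
        k=np.zeros_like(g); k[v0-16:v0+17,u0-16:u0+17]=~g[v0-16:v0+17,u0-16:u0+17]
        n,l,st,ce=cv2.connectedComponentsWithStats(k.astype(np.uint8)); i=l[v0,u0]
        x,y,ww,h,_=st[i]; uv=(x+(ww-1)/2,y+(h-1)/2)
        H=onplane(p,uv,co); q=c[l==i]; q=q[q[:,2]<.082]
        t=q[(q[:,2]>.06)&(q[:,2]<.076)]
        out.append((uv,(ww,h),H,len(q),len(t),t.mean(0) if len(t) else None,np.ptp(t,axis=0)*1000 if len(t) else None,np.percentile(q[:,2],[5,50,95])))
    return out
E
python3 - <<'E'
from ph import *
np.set_printoptions(precision=4,suppress=True)
p=np.load("w4.npz"); p={k:p[k] for k in p}
for o in posts(p): print(*o)
c=cloud(p)
for u0 in(203,313): print((c[126:150,u0-12:u0+13,2]*1000).round().astype(int))
print(p["pose"][:3,3])
E
```

```text
(np.float64(202.5), np.float64(136.5)) (np.int32(18), np.int32(18)) [ 0.5114 -0.4607  0.0813] 281 109 [ 0.5144 -0.462   0.0673] [ 5.7149  7.9568 10.5904] [0.041  0.0606 0.0794]
(np.float64(312.5), np.float64(136.5)) (np.int32(18), np.int32(18)) [ 0.4551 -0.442   0.0819] 282 18 [ 0.4563 -0.4435  0.0691] [1.9963 3.5658 2.2069] [0.0399 0.0415 0.0807]
[[ 81  82  81  83  81  82  81  82  80  82  82  81  82  81  81  82  81  82
   81  82  81  81  82  81  81]
 [ 80  80  80  81  82  81  80  82  82  82  81  81  82  83  81  82  81  82
   81  81  82  81  82  82  82]
 [ 82  82  81  80  81  80  82 250  82  81  82  81  80  82  80  81  81  82
   80  82  82  82  82  82  81]
 [ 81  82  81  80  52  53  68  68  69  69  69  68  66  63  60  58  55  53
   53  53  82  82  81  81  82]
 [ 82  81  82  78  52  68  69  68  69  69  68  68  67  66  63  59  55  52
   53  53  81  81  82  82  82]
 [ 80  82  81  79  53  69  69  69  70  69  70  68  68  67  65  61  56  53
   53  52  82  81  81  82  81]
 [ 81  82  80  80  68  70  69  70  70  69  70  69  68  69  65  62  56  52
   53  53  82  81  81  81  82]
 [ 81  81  81  
[... 3617 characters left out ...]
  41  40  41
   40  80  81  82  82  82  81]
 [ 83 250  81  82  41  41  40  42  41  42  40  40  40  40  42  41  41  41
   40  79  83  82  81  83  82]
 [ 82  83  82  83  80  80  80  81  81  81  80  79  79  80  81  81  80  81
   79  81  82  81  82  82  82]
 [ 82  82  82  81  81  81  82  82  81  82  82  81  82  82  81  82  81 250
   83  81  81  82  82  81  81]
 [ 82  82  81  82  81  82  82  81  82  82  82  81  80  82  82  82  82  82
   82  82  82  82  81  83  82]
 [ 83  82  82  81  82  82  82  81  82  81  82  81  83  82  82  82  82  83
   82  83  81  81  83  84  81]
 [ 82  82  82  82  81  82  82  83  82  83  82  81  81  82  81  81  83  81
   82  82  82  82  82  82  83]]
[ 0.4808 -0.464   0.2499]
```

```bash
python3 - <<'E'
from ph import *
np.set_printoptions(precision=4,suppress=True)
p=np.load("w4.npz"); p={k:p[k] for k in p}
co=board(p)[0]; nrm=np.array([-co[0],-co[1],1])*.004
s=r.get_state(); A=R.from_euler('xyz',s["eef_rot"],degrees=True)
t=w(p,[(199.5,133.5),(302.2,133.5)],.069); H=np.array([o[2] for o in posts(p)])-nrm
print(t,H,t-H); d=(t-H); print("tool-frame shift mm",A.inv().apply(d)*1000)
for a,b,n in((t[0],t[1],"posts"),(H[0],H[1],"holes")): v=b-a; print(n,np.linalg.norm(v[:2]),np.degrees(np.arctan2(v[1],v[0])),(a+b)/2)
A0=Rd(ang()).as_matrix(); print("normal tool",np.degrees(np.arcsin(A0.T@(nrm/.004))),s["eef_rot"])
# expected seats from w3: C, yaw
C=np.array([.5042,-.4001]); y=np.radians(71.65); print("C from tips",t[:,:2].mean(0)+.056*np.array([np.cos(y),np.sin(y)]))
E
```

```text
[[ 0.5146 -0.4626  0.069 ]
 [ 0.4584 -0.4438  0.069 ]] [[ 0.5113 -0.4606  0.0773]
 [ 0.4551 -0.4419  0.0779]] [[ 0.0033 -0.0019 -0.0083]
 [ 0.0033 -0.0019 -0.0089]]
tool-frame shift mm [[ 8.258  -3.773  -0.7896]
 [ 8.8597 -3.7381 -0.7493]]
posts 0.05930884442292976 161.57031932251044 [ 0.4865 -0.4532  0.069 ]
holes 0.05927049341340038 161.60945993487775 [ 0.4832 -0.4513  0.0776]
normal tool [    nan -0.5813 -0.1142] [ 85.9638  89.6768 157.6607]
C from tips [ 0.5041 -0.4   ]<stdin>:9: RuntimeWarning: invalid value encountered in arcsin
```

```bash
python3 - <<'E'
from h import *
print(r.get_state()["tcp_pos"],go([.5048,-.4012,.1125],-198.37))
E
```

```text
[ 0.50321256 -0.40030837  0.1128595 ] ([0.0023, -0.0119, -0.0023], [0.0015, 0.0005, -0.0072])
```

>>> {"op": "send_rows", "data": {
  "plan": [
    [[0.002,-0.012,-0.002],[0.0015,0,-0.007]],
    [[0.002,-0.012,-0.002],[0.0015,0,-0.007]],
    [[0.002,-0.012,-0.002],[0.0015,0,-0.007]],
    [[0.002,-0.012,-0.002],[0.0015,0,-0.007]],
    [[0.002,-0.012,-0.002],[0.0015,0,-0.007]]
  ]
}}

```text
time_s: 10.55
tcp_pos: [0.505, -0.4013, 0.1133]
eef_rot: [-72.7, 89.9, -1.1]
contact_force: [0.3, 0.2, -2.8]
gripper_width: 0.0356
```

```bash
python3 - <<'E'
from ph import *
np.set_printoptions(precision=4,suppress=True)
s=r.get_state();print(s["tcp_pos"],ang(),s["contact_force"]); A=R.from_euler('xyz',s["eef_rot"],degrees=True)
p=r.capture("wrist"); np.savez("w5.npz",**{k:p[k] for k in("color","range_z","mtx","pose")})
co=board(p)[0]; nrm=np.array([-co[0],-co[1],1])*.004; print(co)
T=w(p,[(199.5,133.5)],.069); c=cloud(p)
for o in posts(p):
    print(o[0],o[2]-nrm,o[4],o[5],o[6])
H=np.array([o[2] for o in posts(p)])-nrm
y=np.radians(71.6); ex=np.array([np.cos(y),np.sin(y)]); ey=np.array([-ex[1],ex[0]]); C=np.array([.50415,-.40005])
for h,sg in((H[0],-1),(H[1],1)):
    e=C-.056*ex+sg*.030*ey-h[:2]; print("err (post-hole) carrier x,y mm",e@ex*1000,e@ey*1000)
for u0 in(203,313): print((c[128:148:2,u0-10:u0+11,2]*1000).round().astype(int))
E
```

```text
[ 0.505  -0.4013  0.1133] 161.62516819449158 [ 0.3293  0.1981 -2.7637]
[0.0005 0.0008 0.0852]
(np.float64(202.0), np.float64(136.5)) [ 0.5153 -0.4629  0.081 ] 72 [ 0.5151 -0.4625  0.0682] [4.5021 7.9116 9.58  ]
(np.float64(313.0), np.float64(136.5)) [ 0.4586 -0.444   0.081 ] 97 [ 0.4584 -0.4435  0.0677] [ 5.231   8.4042 10.2455]
err (post-hole) carrier x,y mm 0.11709720900526566 0.4188715742425698
err (post-hole) carrier x,y mm 0.10561054476482612 0.6087272387808995
[[ 85  85  85  86  85  86  84  85  84  85  85  85  85  85  83  86  85  84
   85  85  85]
 [ 86  83  41  41  39  40  40  52  53  53  53  53  52  67  69  68  68  67
   85  84  85]
 [ 84  83  41  40  41  41  41  52  52  53  54  69  69  70  69  70  69  70
   85  85  83]
 [ 84  85  42  41  41  40  40  53  53  52  53  69  70  70  68  71  70  71
   84  85  85]
 [ 86  84  82  41  40  41  41  41  53  52  53  68  70  69  70  69  71  71
   84  85  85]
 [ 86  85  81  40  40  41  41  41  40  53  53  53  54  67  70  69  69  68
   85  85  85]
 [ 86  84  82  41  41  41  40  43  40  40  53  55  54  52  53  65  65  65
   84  85  84]
 [ 85 
[... 452 characters left out ...]
8  68  70  71  70  69  70  69  68  53  53  53  53  41  41  41
   83  85  85]
 [ 85  85  68  69  69  69  70  69  70  70  69  52  53  52  53  40  40  41
   83  85  86]
 [ 85  86  68  70  69  69  70  70  70  70  68  53  52  53  41  41  41  41
   83  85  85]
 [ 85  85  54  65  69  69  70  68  69  53  53  52  53  41  40  42  41  42
   84  86  84]
 [ 85  85  63  63  65  65  66  52  52  52  53  53  41  41  41  41  40  81
   84  83  85]
 [ 85  84  60  61  61  61  54  53  52  54  41  41  41  42  41  41  41  83
   84  85  86]
 [ 85  85  52  52  53  41  41  41  41  41  41  41  41  39  40  41  40  82
   85  85  85]
 [ 85  86  85  84  84  85  85  84  85  86  84 253  86  84  84  85  84  85
   85  86  85]]
```

>>> {"op": "send_rows", "data": {
  "plan": [
    [[0.02,0.0027,0],[0,0,0]],
    [[0.05,0.0027,0],[0,0,0]],
    [[0.08,0.0027,0],[0,0,0]],
    [[0.1,0.0027,0],[0,0,0]],
    [[0.12,0.0027,0],[0,0,0]]
  ]
}}

```text
time_s: 11.1
tcp_pos: [0.5045, -0.4012, 0.0946]
eef_rot: [-42.0, 90.0, 29.7]
contact_force: [-0.1, -0.8, -1.5]
gripper_width: 0.036
```

```bash
python3 - <<'E'
from ph import *
np.set_printoptions(precision=4,suppress=True)
p=r.capture("wrist")
s=r.get_state();print(s["tcp_pos"],ang(),s["contact_force"],s["moment"]);print(board(p))
print(go([.5047,-.4010,.0925],-198.38))
E
```

```text
[ 0.5044 -0.4012  0.0943] 161.63284526790832 [ 0.4949 -0.536  -1.9347] [-0.3592 -0.0314  0.0389]
(array([-0.0003, -0.0004,  0.0664]), np.float64(0.0005986483554746676), 8499)
([0.0117, -0.0012, 0.0018], [0.0003, 0.0002, 0.0])
```

>>> {"op": "send_rows", "data": {
  "plan": [
    [[0.005,0,0],[0,0,0]],
    [[0.01,0,0],[0,0,0]],
    [[0.015,0,0],[0,0,0]],
    [[0.015,0,0],[0,0,0]],
    [[0.015,0,0],[0,0,0]]
  ]
}}

```text
time_s: 11.65
tcp_pos: [0.5046, -0.4013, 0.0923]
eef_rot: [-91.7, 90.0, -20.1]
contact_force: [-0.6, -0.8, 0.9]
gripper_width: 0.0355
```

```bash
python3 - <<'E'
from ph import *
np.set_printoptions(precision=4,suppress=True)
p=r.capture("wrist"); save(p,"w6.png",(130,70,390,240),3)
s=r.get_state();print(s["tcp_pos"],ang(),s["contact_force"],s["moment"]);print(board(p)); c=cloud(p)
for o in posts(p): print(o[0],o[2],o[7])
for u0 in(203,313): print((c[122:148:2,u0-12:u0+13,2]*1000).round().astype(int))
E
```

```text
[ 0.5046 -0.4013  0.0923] 161.63624701272505 [-0.3503 -1.393   0.8763] [-0.282   0.1354  0.0153]
(array([-0.0001, -0.0004,  0.064 ]), np.float64(0.0005959541270373679), 8475)
(np.float64(202.5), np.float64(136.5)) [ 0.5145 -0.4629  0.0642] [0.0501 0.0623 0.0678]
(np.float64(312.5), np.float64(137.0)) [ 0.4584 -0.4439  0.0642] [0.0498 0.0622 0.0677]
[[ 64  64  63  64  63  63  65  64  64  65  65  65  65  64  65  64  65  64
   65  64  64  63  65  64  63]
 [ 64  65  65  64  65  63  65  65  64  64  65  65  64  64  63  65  64  65
   64  65  65  64  64  65  63]
 [ 65  65  64  65  64  65  64 232  65  64  65  65  65  64  64  65  64  65
   65  64  64  64  65  64  65]
 [ 65  64  64  65  63  64  64  64  63  65  63  65  64  64  64  63  65  64
   64  64  65  64  64  64  64]
 [ 64  65  65  63  50  51  50  52  51  50  64  63  64  64  61  50  50  51
   51  52  65  64  65  64  64]
 [ 65  65  64  63  51  51  50  50  52  65  66  66  66  65  64  61  59  56
   53  51  64  64  64  64  64]
 [ 66  64  63  62  51  51  51  67  67  68  66  67  68  68  67  65  61  60
   58  54  64  63  65  63  63]
 [ 64  64  63 
[... 1282 characters left out ...]
63  66  66  68  67  66  67  66  66  66
   51  50  63  63  64  65  64]
 [ 64  65  64  64  52  56  59  63  64  66  68  66  67  68  68  68  67  67
   66  51  62  63  64  64  64]
 [ 64  65  64  64  51  53  58  62  66  65  67  67  67  67  69  68  67  67
   50  51  63  64  63  64  64]
 [ 64  64  66  64  51  51  50  51  62  66  67  68  67  67  68  66  67  49
   51  60  63  64  64  64  65]
 [ 65  64  64  66  50  51  51  51  59  62  63  66  66  65  65  50  52  51
   51  61  63  65  64  64  63]
 [ 63  64  64  64  51  50  51 232  59  62  62  62  62  60  52  52  51  50
   39  61  63  64  65  64  65]
 [ 65  65  64  64  63  64  63  64  65  64  64  64  63  64  64  64  65  63
   64  63  64  64  65  64  65]]
```

View pics/w6.png

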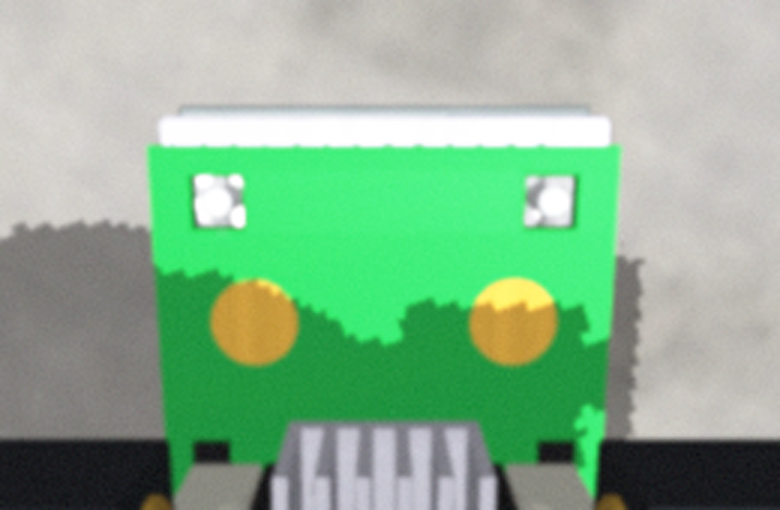

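>>> {"op": "send_rows", "data": {
  "plan": [
    [[0,0,0],[0,0,0]],
    [[0,0,0],[0,0,0]],
    [[0,0,0],[0,0,0]],
    [[0,0,0],[0,0,0]],
    [[0,0,0],[0,0,0]]
  ],
  "jaw": 1
}}

```text
time_s: 12.2
tcp_pos: [0.5046, -0.4013, 0.0923]
eef_rot: [-86.8, 90.0, -15.1]
contact_force: [-0.6, -0.2, 1.0]
gripper_width: 0.0701
```

>>> {"op": "send_rows", "data": {
  "plan": [
    [[0,0,0],[0,0,0]],
    [[-0.1,0,0],[0,0,0]],
    [[-0.2,0,0],[0,0,0]],
    [[-0.35,0,0],[0,0,0]],
    [[-0.5,0,0],[0,0,0]]
  ]
}}

```text
time_s: 12.7
tcp_pos: [0.5043, -0.4012, 0.1677]
eef_rot: [70.2, 90.0, 141.9]
contact_force: [1.3, 0.3, 0.4]
gripper_width: 0.0872
```

>>> {"op": "send_rows", "data": {
  "plan": [
    [[-0.1,0,0],[0,0,0]],
    [[-0.2,0,0],[0,0,0]],
    [[-0.2,0,0],[0,0,0]],
    [[-0.2,0,0],[0,0,0]],
    [[-0.2,0,0],[0,0,0]]
  ],
  "jaw": -1
}}

```text
time_s: 13.2
tcp_pos: [0.5039, -0.4009, 0.1967]
eef_rot: [73.4, 89.9, 145.0]
contact_force: [-0.5, -0.8, -0.2]
gripper_width: 0.053
```

```bash
python3 - <<'E'
from ph import *
np.set_printoptions(precision=4,suppress=True)
p=r.capture("wrist"); save(p,"w7.png",s=1.5); np.savez("w7.npz",**{k:p[k] for k in("color","range_z","mtx","pose")})
s=r.get_state();print(s["tcp_pos"],ang(),s["contact_force"],s["gripper_width"]);print(board(p,160))
y=np.radians(71.6); ex=np.array([np.cos(y),np.sin(y)]); ey=np.array([-ex[1],ex[0]]); C=np.array([.50415,-.40005])
for q in(p,r.capture("top")):
    c=cloud(q); k=(q["range_z"]>0)&(c[...,2]>.09)&(np.hypot(*(c[...,:2]-C).transpose(2,0,1))<.25)
    P=c[k]; L=np.c_[(P[:,:2]-C)@ex,(P[:,:2]-C)@ey,P[:,2]]*1000
    for lo in range(-140,141,20):
        m=(L[:,0]>=lo)&(L[:,0]<lo+20)&(L[:,1]<-30)
        if m.any(): j=L[m]; print(lo,"max y (nearest)",j[:,1].max(),"z there",j[j[:,1]>j[:,1].max()-15,2].min(),j[j[:,1]>j[:,1].max()-15,2].max(),m.sum())
    print()
E
```

```text
[ 0.5039 -0.4009  0.1966] 161.62966373901483 [-0.2686  0.0804 -0.5157] 0.04931668794764637
(array([-0.0019, -0.0045,  0.0634]), np.float64(0.0006237902302222415), 2349)
-60 max y (nearest) -160.82259154488912 z there 90.03271398315476 142.14285176569706 936
-40 max y (nearest) -30.000159281486024 z there 247.3710581493837 296.18941153619727 20701
-20 max y (nearest) -30.00010852465436 z there 182.24941052262332 268.7705535307771 2932
0 max y (nearest) -127.5306392280089 z there 90.31572356235831 130.3156759858301 364
20 max y (nearest) -178.15918060435837 z there 132.05873177054858 134.01864987279905 2

-80 max y (nearest) -197.6983267699338 z there 90.19968149498526 201.16219756757147 175
-60 max y (nearest) -30.53140774350018 z there 614.2197877466075 614.2197877466075 151
-40 max y (nearest) -30.287127673870614 z there 613.8147386170946 620.5819155661653 112
-20 max y (nearest) -30.02961709554751 z there 615.0673210818726 621.7865041275277 143
0 max y (nearest) -30.03199392492181 z there 615.9569622523312 621.4640913402515 126
20 max y (nearest) -30.04233838322466 z there 613.3054010898534 620.4165727898152 46
40 max y (nearest) -30.13132363351784 z there 580.1391901885052 595.3736613131513 50
60 max y (nearest) -30.097430059425907 z there 580.220076209437 595.6867340884198 63
80 max y (nearest) -30.20214069490558 z there 581.4969449011381 596.662925289704 74
100 max y (nearest) -30.034087542785514 z there 583.7788209569608 597.1212655026717 78
120 max y (nearest) -30.042249948491808 z there 585.5292946147638 602.1630907425152 112
140 max y (nearest) -30.534517157701874 z there 588.1339193248436 600.9858650349785 96
```

View pics/w7.png

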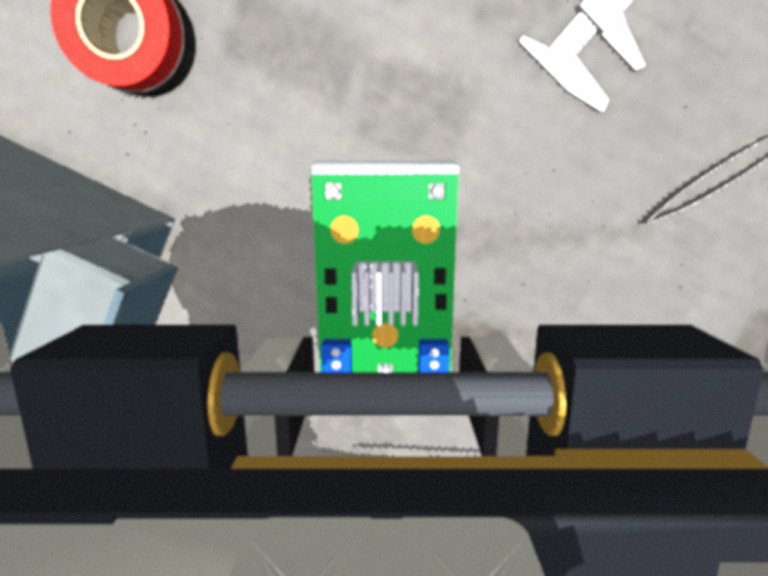

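```bash
python3 - <<'E'
from ph import *
np.set_printoptions(precision=1,suppress=True)
p=np.load("w3.npz"); p={k:p[k] for k in p}; c=cloud(p)
y=np.radians(71.6); ex=np.array([np.cos(y),np.sin(y)]); ey=np.array([-ex[1],ex[0]]); C=np.array([.50415,-.40005])
k=np.zeros((384,512),bool); k[:140,:330]=1; k&=(p["range_z"]>0)&(c[...,2]>.085)&(c[...,2]<.2); k[105:,170:]=0
P=c[k]; L=np.c_[(P[:,:2]-C)@ex,(P[:,:2]-C)@ey,P[:,2]]*1000
for lo in range(-120,81,10):
    m=(L[:,0]>=lo)&(L[:,0]<lo+10)
    if m.any(): j=L[m]; t=j[:,1].max(); print(lo,t,j[j[:,1]>t-15,2].max(),m.sum())
E
```

```text
-20 -120.87365561482942 130.86702203923974 134
-10 -122.48521759862552 131.15049140503606 276
0 -127.37412813144655 131.46000086405337 274
10 -132.38788812803935 130.88478839385962 273
20 -137.51491323781698 131.69149859189702 268
30 -142.44453741743055 131.32796865312798 268
40 -147.26027226100734 131.07594935496712 264
50 -152.39996560590671 131.7467343760471 395
60 -144.96656197223572 130.6441665634558 687
70 -144.8045529759407 112.69731605356203 1033
80 -149.9419855568412 112.82272673792293 1212
```

```bash
python3 - <<'E'
from h import *
print(r.get_state()["gripper_width"],go([.4710,-.4249,.12],-198.4))
E
```

```text
0.04521643135488266 ([0.5115, 0.1569, -0.2208], [0.0007, 0.0005, -0.0025])
```

>>> {"op": "send_rows", "data": {
  "plan": [
    [[0.1,0.05,-0.07],[0,0,0]],
    [[0.2,0.1,-0.15],[0,0,0]],
    [[0.3,0.157,-0.22],[0,0,-0.002]],
    [[0.42,0.157,-0.22],[0,0,-0.002]],
    [[0.51,0.157,-0.22],[0,0,-0.002]]
  ],
  "jaw": -1
}}

```text
time_s: 13.8
tcp_pos: [0.4702, -0.4247, 0.1186]
eef_rot: [70.5, 89.9, 142.1]
contact_force: [0.5, 0.7, 0.6]
gripper_width: 0.0049
```

>>> {"op": "send_rows", "data": {
  "plan": [
    [[0.04,0,0],[0,0,0]],
    [[0.08,0,0],[0,0,0]],
    [[0.12,0,0],[0,0,0]],
    [[0.15,0,0],[0,0,0]],
    [[0.18,0,0],[0,0,0]]
  ]
}}

```text
time_s: 14.3
tcp_pos: [0.4705, -0.4247, 0.0916]
eef_rot: [66.4, 89.9, 138.0]
contact_force: [-0.2, -0.1, 1.3]
gripper_width: 0.0011
```

```bash
python3 - <<'E'
from h import *
p=r.capture("wrist"); save(p,"w8.png",s=1.5)
s=r.get_state(); print(s["tcp_pos"],s["contact_force"],s["gripper_width"],go([.4710,-.4249,.083],-198.4))
E
```

```text
[ 0.47007814 -0.42445138  0.09079571] [-0.32776244 -0.44165349 -1.08205782] 0.0008340465183522004 ([0.052, -0.0069, -0.0009], [-0.0002, 0.0012, -0.003])
```

View pics/w8.png

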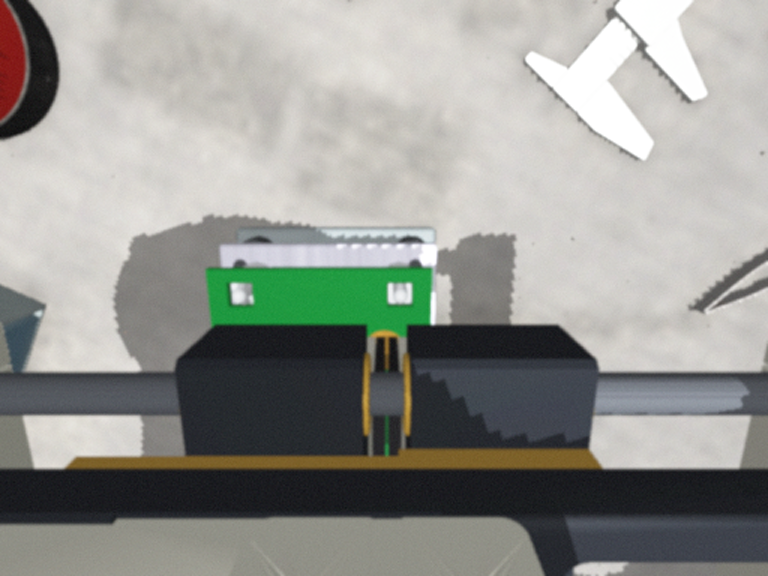

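>>> {"op": "send_rows", "data": {
  "plan": [
    [[0.02,-0.005,0],[0,0,0]],
    [[0.04,-0.005,0],[0,0,0]],
    [[0.055,-0.005,0],[0,0,0]],
    [[0.07,-0.005,0],[0,0,0]],
    [[0.08,-0.005,0],[0,0,0]]
  ]
}}

```text
time_s: 14.85
tcp_pos: [0.4708, -0.4247, 0.0789]
eef_rot: [69.9, 89.9, 141.5]
contact_force: [-1.0, 0.8, 3.5]
gripper_width: 0.0008
```

>>> {"op": "send_rows", "data": {
  "plan": [
    [[0.01,0,0],[0,0,0]],
    [[0.015,0,0],[0,0,0]],
    [[0.02,0,0],[0,0,0]],
    [[0.02,0,0],[0,0,0]],
    [[0.02,0,0],[0,0,0]]
  ]
}}

```text
time_s: 15.35
tcp_pos: [0.4709, -0.4249, 0.0764]
eef_rot: [71.5, 89.9, 143.1]
contact_force: [-1.7, 1.2, 5.9]
gripper_width: 0.0
```

>>> {"op": "send_rows", "data": {
  "plan": [
    [[0.01,0,0],[0,0,0]],
    [[0.02,0,0],[0,0,0]],
    [[0.025,0,0],[0,0,0]],
    [[0.025,0,0],[0,0,0]],
    [[0.025,0,0],[0,0,0]]
  ]
}}

```text
time_s: 15.85
tcp_pos: [0.4711, -0.425, 0.0734]
eef_rot: [75.1, 89.9, 146.7]
contact_force: [-1.8, 2.6, 7.2]
gripper_width: 0.0006
```

>>> {"op": "send_rows", "data": {
  "plan": [
    [[0.005,0,0],[0,0,0]],
    [[0.01,0,0],[0,0,0]],
    [[0.015,0,0],[0,0,0]],
    [[0.02,0,0],[0,0,0]],
    [[0.02,0,0],[0,0,0]]
  ]
}}

```text
time_s: 16.35
tcp_pos: [0.4712, -0.4251, 0.0713]
eef_rot: [97.1, 90.0, 168.7]
contact_force: [-2.5, 2.8, 9.7]
gripper_width: 0.0005
```

>>> {"op": "send_rows", "data": {
  "plan": [
    [[0.005,0,0],[0,0,0]],
    [[0.01,0,0],[0,0,0]],
    [[0.015,0,0],[0,0,0]],
    [[0.02,0,0],[0,0,0]],
    [[0.02,0,0],[0,0,0]]
  ]
}}

```text
time_s: 16.85
tcp_pos: [0.4714, -0.4252, 0.0695]
eef_rot: [-141.1, 90.0, -69.5]
contact_force: [-2.5, 3.3, 12.2]
gripper_width: 0.0002
```

>>> {"op": "send_rows", "data": {
  "plan": [
    [[0.005,0,0],[0,0,0]],
    [[0.01,0,0],[0,0,0]],
    [[0.015,0,0],[0,0,0]],
    [[0.015,0,0],[0,0,0]],
    [[0.015,0,0],[0,0,0]]
  ]
}}

```text
time_s: 17.35
tcp_pos: [0.4716, -0.4254, 0.0685]
eef_rot: [-126.5, 89.9, -54.8]
contact_force: [-2.4, 3.2, 11.2]
gripper_width: 0.0008
```

```bash
python3 - <<'E'
from ph import *
np.set_printoptions(precision=4,suppress=True)
s=r.get_state(); print(s["tcp_pos"],s["contact_force"],s["moment"])
p=r.capture("wrist"); np.savez("w9.npz",**{k:p[k] for k in("color","range_z","mtx","pose")})
print(board(p,215)); c=cloud(p)
print((c[185:222:2,140:295:5,2]*1000).round().astype(int))
E
```

```text
[ 0.4716 -0.4254  0.0685] [-2.4074  3.1714 11.1564] [1.358  0.8915 0.0562]
(array([ 0.0354, -0.0133,  0.0275]), np.float64(0.0005951930613659533), 3438)
[[ 53  53  53  52  53  51  51  51  51  51  51  51  51  50  50  52  50  51
   50  51  50  51  50  49  51  50  49  49  49  48  28]
 [ 53  53  50  52  52  52  52  51  51  51  51  51  51  51  51  51  50  51
   51  50  50  50  50  50  50  50  50  49  49  49  27]
 [ 53  52  52  51  51  52  50  51  53  52  53  52  50  51  51  51  51  50
   50  50  50  50  50  50  49  50  49  50  50  49  28]
 [ 53  52  52  52  51  52  51  51  52  51  52  52  51  50  52  51  50  48
   50  51  50  50  50  50  49  49  49  50  49  49  27]
 [ 52  53  51  50  51  53  51  51  51  51  51  51  51  51  50  50  50  51
   50  50  50  50  51  50  40  40  50  46  49  49  27]
 [ 52  52  27  53  51  51  52  53  52  51  51  50  52  51  51  51  49  50
   51  51  50  50  50  50  38  43  51  46  50  50  27]
 [ 53  53  28  54  51  51  52  51  51  52  51  51  52  51  50  51  50  51
   50  51  51  51  51  50  40 209  54  48  49  49  26]
 [ 52  53  27  56  52  52  51  51  51  51  5
[... 804 characters left out ...]
   50  50  50  50  50  49  49  49  50  50  50  50  28]
 [ 52  53  52  53 209  52  51  51  51  51  52  52  51  52  51  52  51  51
   51  50  49  50  50  49  50  50  49  51  49  50  27]
 [ 53  53  53  52  51  53  51  51  52  51  51  51  51  51  51  50  51  51
   51  50  50  49  51  50  50  49  49  49  50  49  27]
 [ 52 123 123 122 123 122 122 123 122 123 123 124 123 122 123 124 121 122
  123 124 123  50  51  51  49  50  50 123 122 123 123]
 [125 125 125 124 125 124 126 125 125 124 125 124 125 124 125 124 123 125
  125 124 125  51  51  50  50  50  50 124 125 125 125]
 [126 126 126 127 126 127 126 127 126 126 126 126 126 126 125 127 126 126
  127 126 126  51  50  50  50  50  49 126 126 127 126]]
```

>>> {"op": "send_rows", "data": {
  "plan": [
    [[0.005,0,0],[0,0,0]],
    [[0.01,0,0],[0,0,0]],
    [[0.015,0,0],[0,0,0]],
    [[0.015,0,0],[0,0,0]],
    [[0.015,0,0],[0,0,0]]
  ]
}}

```text
time_s: 17.9
tcp_pos: [0.4716, -0.4254, 0.0676]
eef_rot: [-122.9, 89.9, -51.2]
contact_force: [-2.9, 4.8, 13.0]
gripper_width: 0.0
```

>>> {"op": "send_rows", "data": {
  "plan": [
    [[0.005,0,0],[0,0,0]],
    [[0.01,0,0],[0,0,0]],
    [[0.015,0,0],[0,0,0]],
    [[0.015,0,0],[0,0,0]],
    [[0.015,0,0],[0,0,0]]
  ]
}}

```text
time_s: 18.4
tcp_pos: [0.4716, -0.4254, 0.0668]
eef_rot: [-123.2, 89.8, -51.5]
contact_force: [-3.7, 4.0, 13.5]
gripper_width: 0.0008
```

>>> {"op": "send_rows", "data": {
  "plan": [
    [[0.01,0,0],[0,0,0]],
    [[0.015,0,0],[0,0,0]],
    [[0.02,0,0],[0,0,0]],
    [[0.02,0,0],[0,0,0]],
    [[0.02,0,0],[0,0,0]]
  ]
}}

```text
time_s: 18.9
tcp_pos: [0.4717, -0.4255, 0.065]
eef_rot: [-122.7, 89.8, -51.0]
contact_force: [-3.1, 3.0, 10.8]
gripper_width: 0.0004
```

>>> {"op": "send_rows", "data": {
  "plan": [
    [[0.01,0,0],[0,0,0]],
    [[0.015,0,0],[0,0,0]],
    [[0.02,0,0],[0,0,0]],
    [[0.02,0,0],[0,0,0]],
    [[0.02,0,0],[0,0,0]]
  ]
}}

```text
time_s: 19.4
tcp_pos: [0.4717, -0.4255, 0.0634]
eef_rot: [-122.3, 89.8, -50.5]
contact_force: [-3.3, 4.2, 13.3]
gripper_width: 0.0003
```

```bash
python3 - <<'E'
from ph import *
np.set_printoptions(precision=4,suppress=True)
s=r.get_state(); print(s["tcp_pos"],s["contact_force"],s["moment"])
p=r.capture("wrist"); c=cloud(p)
print(board(p,215)); print((c[187:215:2,245:295:2,2]*1000).round().astype(int))
E
```

```text
[ 0.4717 -0.4255  0.0634] [-3.318   4.1518 13.3037] [1.6969 1.0526 0.0121]
(array([ 0.1267, -0.0072, -0.0188]), np.float64(0.0005811355901870704), 3374)
[[ 44  44  44  43  44  44  43  42  42  42  43  43  42  43  41  41  43  42
   42  41  41  41  27  26  26]
 [ 44  45  43  43  43  44  42  43  44  43  42  43  42  42  42  43  43  42
   41  42  41  40  26  26  26]
 [ 44  44  43  44  43  43  43  43  43  38  36  37  45  44  37  43  41  42
   42  42  41  41  27  26  26]
 [ 44  43  44  43  43  43  45  38  37  38  38  38  47  48  38  42  42  42
   42  41  42  41  27  26  26]
 [ 44  44  44  43  43  44  43  38  38  39  38  40  49  48  47  40  42  42
   42  42  42  41  27  25  25]
 [ 44  45  45  44  43  44  43  37  38  38  40  44  49  51  49  42  43  42
   42  41  43  42  25  26  25]
 [ 44  45  45  44  44  44  44  37  38  38  43  49  51  51  51  41  43  42
   41  41  42  42  26  27  26]
 [ 44  44  43  43  44  44  43  37  38  38  46  51  53  53  52  49  41  42
   43  41  41  42  26  26  26]
 [ 45  44  44  44  44  43  43  37  38  37  49  53  54  54  55  53  41  43
   41  42  42  42  26  25  26]
 [ 43  43  45  44  44  43  43  38  39  39  38  55  55  55  54  54  42  42
   41  41  41  42  26  26  25]
 [ 44  44  44  44  44  44  44  42  43  43  43  54  55  55  54  53  43  41
   42  41  42  42  26  26  25]
 [ 44  44  44  43  44  45  44  43  43  43  44  53  56  54  54  42  43  42
   42  42  41  42  25  25  26]
 [ 44  44  44  45  45  43  43  44  42  43  44  43  49  50  43  43  42  41
   42  43  42  42  26  26  26]
 [ 45  44  45  43  44  44 204  44  44  43  42  44  42  42  43  42  42  42
   42  41  42  41  26  26  25]]
```

>>> {"op": "send_rows", "data": {
  "plan": [
    [[-0.05,0,0],[0,0,0]],
    [[-0.12,0,0],[0,0,0]],
    [[-0.2,0,0],[0,0,0]],
    [[-0.32,0,0],[0,0,0]],
    [[-0.4,0,0],[0,0,0]]
  ]
}}

```text
time_s: 19.95
tcp_pos: [0.4719, -0.4256, 0.1249]
eef_rot: [-118.7, 89.7, -46.9]
contact_force: [1.1, -0.3, 0.2]
gripper_width: 0.0003
```

```bash
python3 - <<'E'
from ph import *
np.set_printoptions(precision=4,suppress=True)
p=r.capture("wrist"); c=cloud(p)
s=r.get_state(); print(s["tcp_pos"],ang(),s["contact_force"],board(p,190),go([.5166,-.4401,.12],-223.4))
save(p,"w10.png",s=1.5)
E
```

```text
[ 0.4727 -0.4262  0.1268] 161.81514358695046 [0.6641 0.3452 1.9213] (array([ 0.1281, -0.0058, -0.0054]), np.float64(0.0006043927266483315), 1586) ([0.0477, -0.3065, 0.0035], [0.5603, -0.0022, 0.0102])
```

>>> {"op": "send_rows", "data": {
  "plan": [
    [[0,-0.1,0.0],[0.19,0,0.0]],
    [[0,-0.2,0.0],[0.37,0,0.005]],
    [[0.02,-0.307,0.003],[0.56,-0.002,0.01]],
    [[0.047,-0.307,0.003],[0.56,-0.002,0.01]],
    [[0.047,-0.307,0.003],[0.56,-0.002,0.01]]
  ]
}}

```text
time_s: 20.5
tcp_pos: [0.516, -0.4396, 0.1186]
eef_rot: [100.6, 89.9, 147.4]
contact_force: [-0.5, -1.3, 0.3]
gripper_width: 0.0005
```

```bash
python3 - <<'E'
from h import *
s=r.get_state(); print(s["tcp_pos"],ang(),s["contact_force"],go([.5166,-.4401,.079],-223.4))
E
```

```text
[ 0.51595646 -0.43964938  0.11864312] 136.77071400151803 [-0.50084908 -1.34281942  0.2804043 ] ([0.2643, -0.0057, 0.0009], [0.0038, -0.0005, -0.0026])
```

>>> {"op": "send_rows", "data": {
  "plan": [
    [[0.06,-0.005,0],[0,0,0]],
    [[0.12,-0.005,0],[0,0,0]],
    [[0.18,-0.005,0],[0,0,0]],
    [[0.23,-0.005,0],[0,0,0]],
    [[0.26,-0.005,0],[0,0,0]]
  ]
}}

```text
time_s: 21.0
tcp_pos: [0.516, -0.4401, 0.0789]
eef_rot: [106.3, 89.8, 153.1]
contact_force: [-1.6, 2.3, 3.2]
gripper_width: 0.0005
```

>>> {"op": "send_rows", "data": {
  "plan": [
    [[0.01,0,0],[0,0,0]],
    [[0.02,0,0],[0,0,0]],
    [[0.025,0,0],[0,0,0]],
    [[0.025,0,0],[0,0,0]],
    [[0.025,0,0],[0,0,0]]
  ]
}}

```text
time_s: 21.5
tcp_pos: [0.5161, -0.4401, 0.076]
eef_rot: [109.3, 89.9, 156.1]
contact_force: [-2.1, 1.8, 6.8]
gripper_width: 0.0003
```

>>> {"op": "send_rows", "data": {
  "plan": [
    [[0.01,0,0],[0,0,0]],
    [[0.02,0,0],[0,0,0]],
    [[0.025,0,0],[0,0,0]],
    [[0.025,0,0],[0,0,0]],
    [[0.025,0,0],[0,0,0]]
  ]
}}

```text
time_s: 22.0
tcp_pos: [0.5162, -0.4402, 0.0735]
eef_rot: [116.5, 89.9, 163.3]
contact_force: [-2.4, 3.1, 8.4]
gripper_width: 0.0005
```

>>> {"op": "send_rows", "data": {
  "plan": [
    [[0.01,0,0],[0,0,0]],
    [[0.02,0,0],[0,0,0]],
    [[0.025,0,0],[0,0,0]],
    [[0.025,0,0],[0,0,0]],
    [[0.025,0,0],[0,0,0]]
  ]
}}

```text
time_s: 22.5
tcp_pos: [0.517, -0.4408, 0.0711]
eef_rot: [-113.0, 89.9, -66.2]
contact_force: [-1.0, -0.2, 5.2]
gripper_width: 0.0002
```

>>> {"op": "send_rows", "data": {
  "plan": [
    [[0.01,0,0],[0,0,0]],
    [[0.015,0,0],[0,0,0]],
    [[0.02,0,0],[0,0,0]],
    [[0.02,0,0],[0,0,0]],
    [[0.02,0,0],[0,0,0]]
  ]
}}

```text
time_s: 23.0
tcp_pos: [0.5171, -0.4409, 0.0691]
eef_rot: [-104.7, 89.9, -57.8]
contact_force: [-2.0, 1.3, 5.8]
gripper_width: 0.0003
```

>>> {"op": "send_rows", "data": {
  "plan": [
    [[0.005,0,0],[0,0,0]],
    [[0.01,0,0],[0,0,0]],
    [[0.015,0,0],[0,0,0]],
    [[0.015,0,0],[0,0,0]],
    [[0.015,0,0],[0,0,0]]
  ]
}}

```text
time_s: 23.5
tcp_pos: [0.5171, -0.4409, 0.0679]
eef_rot: [-101.9, 89.9, -55.0]
contact_force: [-2.4, 2.0, 7.5]
gripper_width: 0.0004
```

```bash
python3 - <<'E'
from ph import *
np.set_printoptions(precision=4,suppress=True)
p=r.capture("wrist"); c=cloud(p); co,e,n=board(p,215); print(co,e,n)
O=np.array([.5045,-.4002]); ex=np.array([.3157,.9489]); ey=np.array([-.9489,.3157])
for nm,x,y in(("1",-56,30),("2",-56,-30)):
    h=O+ex*x/1000+ey*y/1000; top=co[0]*h[0]+co[1]*h[1]+co[2]
    d=np.hypot(*(c[...,:2]-h).transpose(2,0,1))<.008; z=c[...,2][d]*1000; print(nm,"underside",top*1000-4,np.histogram(z,bins=np.arange(20,75,2)))
save(p,"w11.png",s=1.5)
E
```

```text
[0.0172 0.0637 0.0682] 0.0005943072243175302 4889
1 underside 43.83190217486487 (array([  0,   0,   0,   0,   0,   1,   0,   0,   0,   0,   0, 107,  33,
       251, 148,  28,  26,  24,  27,  76,  20,   0,   0,   0,   0,   0,
         0]), array([20, 22, 24, 26, 28, 30, 32, 34, 36, 38, 40, 42, 44, 46, 48, 50, 52,
       54, 56, 58, 60, 62, 64, 66, 68, 70, 72, 74]))
2 underside 43.60656031806822 (array([  0,   0,   0,   0,   1,   4,   1,   0,   0,   0,   0,  53,  25,
       224,  69,  22,  27,  17,  20,  43,  12,   0,   0,   0,   0,   0,
         0]), array([20, 22, 24, 26, 28, 30, 32, 34, 36, 38, 40, 42, 44, 46, 48, 50, 52,
       54, 56, 58, 60, 62, 64, 66, 68, 70, 72, 74]))
```

View pics/w11.png

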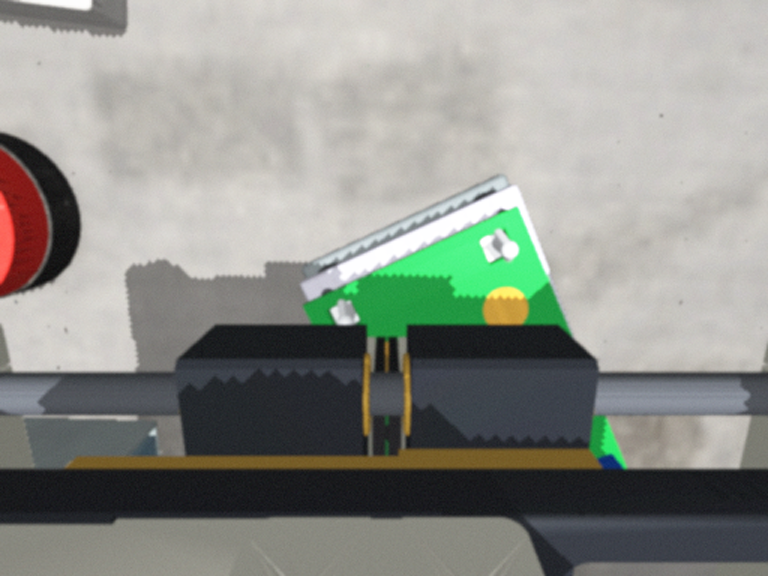

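>>> {"op": "send_rows", "data": {
  "plan": [
    [[-0.05,0,0],[0,0,0]],
    [[-0.12,0,0],[0,0,0]],
    [[-0.2,0,0],[0,0,0]],
    [[-0.32,0,0],[0,0,0]],
    [[-0.4,0,0],[0,0,0]]
  ]
}}

```text
time_s: 24.05
tcp_pos: [0.5175, -0.4411, 0.13]
eef_rot: [-91.4, 89.8, -44.5]
contact_force: [0.1, 0.1, -0.7]
gripper_width: 0.0004
```

```bash
python3 - <<'E'
from h import *
p=r.capture("wrist")
s=r.get_state(); print(s["tcp_pos"],ang(),s["contact_force"],board(p,200),go([.5146,-.3698,.13],-198.4))
E
```

```text
[ 0.51834309 -0.44164562  0.13200867] 136.93195052198737 [ 1.63180477 -1.24377992  3.22231704] (array([0.0188568 , 0.06420384, 0.07543519]), np.float64(0.0006045578908536635), 3354) ([0.0112, 0.3454, 0.3329], [-0.5482, -0.0015, 0.0085])
```

>>> {"op": "send_rows", "data": {
  "plan": [
    [[0,0.1,0.1],[-0.18,0,0]],
    [[0,0.22,0.22],[-0.36,0,0.004]],
    [[0.01,0.345,0.333],[-0.548,-0.001,0.008]],
    [[0.01,0.345,0.333],[-0.548,-0.001,0.008]],
    [[0.01,0.345,0.333],[-0.548,-0.001,0.008]]
  ]
}}

```text
time_s: 24.6
tcp_pos: [0.5149, -0.3695, 0.1305]
eef_rot: [-121.2, 89.9, -49.6]
contact_force: [0.2, -0.6, 0.2]
gripper_width: 0.0004
```

```bash
python3 - <<'E'
from h import *
p=r.capture("wrist"); save(p,"w12.png",s=1.5)
s=r.get_state(); print(s["tcp_pos"],ang(),s["contact_force"],go([.5146,-.3698,.078],-198.4))
E
```

```text
[ 0.51494158 -0.36999773  0.1304395 ] 161.516013438741 [-0.2452614  -0.82220705 -0.64125169] ([0.3496, 0.0029, 0.0007], [-0.0019, -0.0007, 0.0011])
```

>>> {"op": "send_rows", "data": {
  "plan": [
    [[0.06,0,0],[0,0,0]],
    [[0.12,0,0],[0,0,0]],
    [[0.18,0,0],[0,0,0]],
    [[0.23,0,0],[0,0,0]],
    [[0.27,0,0],[0,0,0]]
  ]
}}

```text
time_s: 25.15
tcp_pos: [0.5145, -0.3701, 0.0886]
eef_rot: [135.0, 90.0, -153.5]
contact_force: [1.4, -0.7, -0.3]
gripper_width: 0.0008
```

>>> {"op": "send_rows", "data": {
  "plan": [
    [[0.02,0,0],[0,0,0]],
    [[0.04,0,0],[0,0,0]],
    [[0.06,0,0],[0,0,0]],
    [[0.07,0,0],[0,0,0]],
    [[0.07,0,0],[0,0,0]]
  ]
}}

```text
time_s: 25.65
tcp_pos: [0.5147, -0.3701, 0.0783]
eef_rot: [168.0, 90.0, -120.5]
contact_force: [-0.9, 0.9, 1.1]
gripper_width: 0.0005
```

>>> {"op": "send_rows", "data": {
  "plan": [
    [[0.01,0,0],[0,0,0]],
    [[0.02,0,0],[0,0,0]],
    [[0.025,0,0],[0,0,0]],
    [[0.025,0,0],[0,0,0]],
    [[0.025,0,0],[0,0,0]]
  ]
}}

```text
time_s: 26.15
tcp_pos: [0.5148, -0.3702, 0.0749]
eef_rot: [-158.3, 90.0, -86.8]
contact_force: [-1.3, 1.2, 4.7]
gripper_width: 0.0008
```

>>> {"op": "send_rows", "data": {
  "plan": [
    [[0.01,0,0],[0,0,0]],
    [[0.02,0,0],[0,0,0]],
    [[0.025,0,0],[0,0,0]],
    [[0.025,0,0],[0,0,0]],
    [[0.025,0,0],[0,0,0]]
  ]
}}

```text
time_s: 26.65
tcp_pos: [0.515, -0.3703, 0.0718]
eef_rot: [-135.5, 89.9, -64.0]
contact_force: [-2.2, 2.1, 8.4]
gripper_width: 0.0006
```

>>> {"op": "send_rows", "data": {
  "plan": [
    [[0.01,0,0],[0,0,0]],
    [[0.02,0,0],[0,0,0]],
    [[0.025,0,0],[0,0,0]],
    [[0.025,0,0],[0,0,0]],
    [[0.025,0,0],[0,0,0]]
  ]
}}

```text
time_s: 27.15
tcp_pos: [0.5155, -0.3704, 0.0684]
eef_rot: [-117.4, 89.9, -45.9]
contact_force: [-0.5, 0.7, 4.9]
gripper_width: 0.0004
```

>>> {"op": "send_rows", "data": {
  "plan": [
    [[0.01,0,0],[0,0,0]],
    [[0.02,0,0],[0,0,0]],
    [[0.025,0,0],[0,0,0]],
    [[0.025,0,0],[0,0,0]],
    [[0.025,0,0],[0,0,0]]
  ]
}}

```text
time_s: 27.65
tcp_pos: [0.5155, -0.3705, 0.0652]
eef_rot: [-117.7, 89.9, -46.1]
contact_force: [-2.0, 2.1, 8.6]
gripper_width: 0.0003
```

>>> {"op": "send_rows", "data": {
  "plan": [
    [[-0.05,0,0],[0,0,0]],
    [[-0.12,0,0],[0,0,0]],
    [[-0.25,0,0],[0,0,0]],
    [[-0.4,0,0],[0,0,0]],
    [[-0.6,0,0],[0,0,0]]
  ]
}}

```text
time_s: 28.15
tcp_pos: [0.5145, -0.3699, 0.1552]
eef_rot: [153.6, 90.0, -134.9]
contact_force: [0.1, -0.8, -0.8]
gripper_width: 0.0004
```

>>> {"op": "send_rows", "data": {
  "plan": [
    [[-0.1,0,0],[0,0,0]],
    [[-0.3,0,0.2],[0,0,0]],
    [[-0.35,0,0.3],[0,0,0]],
    [[-0.35,0,0.4],[0,0,0]],
    [[-0.35,0,0.4],[0,0,0]]
  ]
}}

```text
time_s: 28.65
tcp_pos: [0.5338, -0.3111, 0.2073]
eef_rot: [93.7, 90.0, 165.3]
contact_force: [0.0, -0.5, -0.0]
gripper_width: 0.0002
```

```bash
python3 - <<'E'
from ph import *
np.set_printoptions(precision=4,suppress=True)
s=r.get_state(); print(s["tcp_pos"],s["contact_force"])
O=np.array([.5045,-.4002]); ex=np.array([.3157,.9489]); ey=np.array([-.9489,.3157])
for cam in("wrist","top","scene"):
    p=r.capture(cam); c=cloud(p)
    hsv=cv2.cvtColor(p["color"],cv2.COLOR_RGB2HSV); g=cv2.inRange(hsv,(45,100,40),(80,255,255))>0
    L=np.stack([(c[...,:2]-O)@ex,(c[...,:2]-O)@ey],-1)
    g&=(abs(L[...,0])<.07)&(abs(L[...,1])<.045)&(abs(c[...,2]-.056)<.02)
    q=c[g]; l=L[g]
    for _ in range(3):
        M=np.c_[l,np.ones(len(l))]; co=np.linalg.lstsq(M,q[:,2],rcond=None)[0]; e=q[:,2]-M@co; k=abs(e)<.002; q,l=q[k],l[k]
    print(cam,len(q),"slopes deg",np.degrees(co[:2]),"top z mm",co[2]*1000,e.std()*1000)
    if cam=="wrist":
        for nm,x,y in(("1",-56,30),("2",-56,-30),("3",56,0)):
            d=(np.hypot(L[...,0]-x/1000,L[...,1]-y/1000)<.0075); z=c[...,2][d]*1000
            print(nm,"top there",(co@[x/1000,y/1000,1])*1000,np.percentile(z,[2,10,50,90,98]) if d.any() else None)
        save(p,"w13.png",(90,60,410,260),2.4)
    for t in("hex_key","tweezers","insert_a2"):
        if cam!="wrist": print(t,[(round(o["score"],2),w(p,o["uv"])[0]) for o in r.find_in(p,t)[:1]])
E
```

```text
[ 0.5338 -0.3111  0.2073] [ 0.0327 -0.4973 -0.0198]
wrist 9526 slopes deg [-0.0007  0.0425] top z mm 55.05816732065944 0.7209716594630177
1 top there 55.08109446419061 [50.2465 51.2628 55.2155 66.7113 68.1487]
2 top there 55.03656436229717 [50.4008 51.5271 55.1834 66.6707 68.0294]
3 top there 55.057505228074994 [ 52.7782  67.4134 272.9427 279.1322 279.7884]
top 526 slopes deg [-0.2061 -0.0218] top z mm 54.61510527346225 1.102168120985817
hex_key [(0.71, array([ 0.4611, -0.3953,  0.0086]))]
tweezers [(0.61, array([ 0.5052, -0.4023,  0.0648]))]
insert_a2 [(0.9, array([ 0.43  , -0.6029,  0.0292]))]
scene 775 slopes deg [-0.0838 -0.0049] top z mm 55.431809140368195 0.9186696922341859
hex_key [(0.72, array([ 0.3066, -0.23  ,  0.0038]))]
tweezers [(0.75, array([ 0.2719, -0.3921,  0.0009]))]
insert_a2 [(0.65, array([ 0.4192, -0.5792,  0.0295]))]
```

View pics/w13.png

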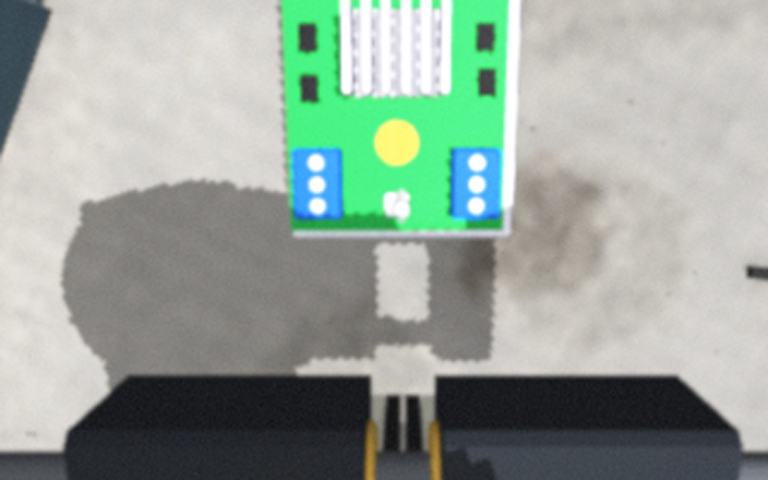

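The board is level to within 0.1°, with its top at 55 mm, which puts the underside 51 mm up, on the shoulders. All three posts stand through their holes. The gripper is clear, so I'm handing in.

```bash
python3 -c "
from plant import r
print(r.close_job())"
```

```text
the job is handed in; nothing more can be done
None
```

The green board is clicked onto all three standoffs and lies flat on their shoulders. I handed the job in at about 29 s of simulated time.

**What I did:** I gripped the heat sink along board y, lined the holes up over the posts with the wrist camera and let go. I then pressed pads 1, 2 and 3 in turn with closed fingertips. For pad 2 I turned the hand about 25° so the gripper would not touch the open drawer.

**Press forces:** The highest vertical readings were about 13.5 N on pad 1 and about 8.5 N on pads 2 and 3. Counting the sideways force, the worst was about 14.5 N. I only saw forces at the end of each half-second move, so a brief higher peak in between would not have shown, though none came near 20 N.

**Last checks:**
- **Flatness:** The wrist camera put the board level to within 0.1°. The top and scene cameras, which have far fewer points on the board, agreed to about 0.2°.
- **Height:** The board's top is about 55 mm up, so its underside is about 51 mm. That matches the stated shoulder height of 50 to 52 mm.
- **Posts:** I measured posts 1 and 2 seated at their shoulders and saw all three standing through their holes. Each click also showed as a drop in force.
- **Gripper:** It was clear of everything, about 0.15 m above the board.

**Disagreement:** In the final top view the detector placed the hex key and tweezers on or beside the carrier. I took these as false detections, because the scene camera found both within about 15 mm of where they started and the arm never went near them. The metal block was within 8 mm of its start in both views.

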